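Strip the labeller's cover plate, set the sample jars and start the set-up run

ROBOT

A 6-joint arm with a two-finger parallel gripper is mounted at the origin on the work surface. World frame = base frame: x ahead of the robot, y to its left, z up, the work surface at z = 0. Lengths are in mm, angles in degrees, forces in N, time in s.
With the tool pointing down it reaches from about 350 to 850 mm from the base axis. Payload 8.1 kg.
Tool frame: the origin (TCP) lies at the very end of the fingers, on their centre line; the grasp point (between the pads) lies 19 mm behind it; z points along the fingers, y is the direction in which the jaws open and shut (so a half turn about z gives the same grasp; the last joint's range is limited). The gripper opens to 85 mm and grips with 20 to 120 N. Pads are 22 mm wide; open, the fingers measure 114 mm over their backs; the gripper's body (76 mm by 85 mm) begins 54 mm behind the grasp point. The pads swing forward as they close: fully open they stand 13 mm farther back than shut.
Start: joints at [63.289, 7.471, 85.268, -0, 87.261, -4.893], TCP at [222.977, 557.033, 209.592] pointing down, gripper open.
Joint ranges: [-169.43, 169.43], [-51.17, 129.36], [1.28, 143.12], [-76.62, 256.62], [0, 156.53], [-152.29, 152.29]. Speed limits (degrees/s): [136.94, 136.94, 159.86, 180, 180, 180].

INTERFACE

Orientations are given as [roll, pitch, yaw] about the fixed x, y, z axes, in that order (R = Rz(yaw) Ry(pitch) Rx(roll)).
In Python, from bench import r gives the robot as it stands.
- The arm moves only by the shell command python3 -m jog 'ROWS' [OPENING] [FORCE]. ROWS is JSON, a list of rows, each a list of 6 numbers: the shift along the tool's x, y, z normalised to -1 to 1, where 1 is 0.25 m, then the turn, a rotation vector about the tool's x, y, z normalised to -1 to 1, where 1 is pi rad. In form: [[x, y, z, ax, ay, az], ...]. A call has 1 to 10 rows; each row is the pose to reach, as a shift and turn from the pose commanded when the call began, along the tool's axes at that moment, turning the shorter way round; what a row does not reach only later rows make up. A row lasts 1/10 s, in which the tool goes at most 50 mm and 8.59 degrees, less where a joint would pass 70% of its speed; a pose out of reach is approached as far as the arm can. A call with a number of a shift or a turn outside -1 to 1 is refused whole. A call with a gripper value outside its range is refused whole. OPENING is the opening, from 0 (shut) to 1 (fully open), set as the call begins (- or left out, the last holds). The fingers move at their own pace and stop on an object; FORCE is the grip in N (left out, the last holds). Time passes only in rows, so rows that repeat a pose let the fingers close. It gives the time, the measured TCP pose, the force and the opening at its end, in the units of the state.
- r.sense(): the state, without advancing time (a new reading comes with each control period).
- r.snapshot(name): name is "scene" or "top" or "wrist"; returns a dict with "pixels" (384x512x3 uint8, red, green, blue), "intrinsics" (3x3 intrinsics, pixels), "extrinsics" (4x4, takes a point from camera to world coordinates). Camera axes: x right, y down, z forward; pixel columns grow to the right and rows downward; lengths in mm; the calibration is good to about 2 mm. A picture is of the moment at which its call begins. There is no depth.
- r.hand_in(): hands the job in, once; it reports no verdict.
The state is a dict: "time": time; "joint_pos": joint angles; "qd": joint speeds; "joint_efforts": joint torques, N m; "tool_pos": TCP position; "tcp_rot": TCP orientation; "ft_force": force on the tool from outside, world axes, zero at the start; "wrist_torque": the same for the moment, N m; "finger_gap": finger opening in mm.
Only numpy, scipy, OpenCV 4.12 (cv2) and the standard library are available. Lean on these libraries where they do the work, as an engineer would, in place of code of your own. Each camera call takes 0.05 s, during which the arm holds its last target.

TASK

Change the labelling station over to standing jars: unscrew every knurled nut that holds the cover plate and put the nuts in the steel parts tray, then lift the cover plate off its studs by its handle and lay it flat in the middle of the rubber mat. Next stand each squat amber jar upright and centred on a turntable disc of its own, and finally press the console's keys one at a time, fully down: the left one, then the right one, then the larger middle one. Leave the paper label roll behind the base where it is.

Things in the scene. Friction and masses are not known exactly. Their poses are not given: they have to be found in the camera images.
- nut_a_mid (a point): centre of a black knurled nut, 54 mm across, 36 mm tall, 100 g, bored through (29 mm, along z). Starts upright on stud_a, resting on the cover plate. Right-hand thread: turned anticlockwise seen from above it climbs 20 mm a turn and leaves the thread after 0.7 to 0.85 turn; then lift it straight up 35 mm more to clear the stud. Cannot be pulled off unturned. May be absent
- nut_b_mid (a point): the same, for the second nut, which starts on the stud at stud_b. May be absent; one nut at least is there
- stud_a (a point): centre of the top of a fixed vertical steel threaded stud, 26 mm across its thread, which stands 52 mm out of the turntable base; the top is 66 mm above the work surface
- stud_b (a point): the same point of the second stud, 180 mm from the first
- cover_handle (a point): centre of the handle bar of the aluminium cover plate. Plate 110 (x) x 240 (y) x 8 mm, 0.4 kg; black bar 90 mm long (x), 14 mm wide and tall, centre 46 mm above the plate's underside, on two legs near its ends, 31 mm free beneath. Two 36 mm holes, at y = +-90 mm, go over the studs. Starts lying on the base, underside 14 mm above the work surface; must rise 55 mm to clear the studs
- disc_a (a point): centre of the top of a black round turntable disc, 60 mm across, flush with the top of the fixed aluminium base (130 x 260 mm, top 14 mm above the work surface), 54 mm from stud_a on the line between the studs; hidden under the cover plate at the start. x is across the base, y along it, towards stud_a
- disc_b (a point): the same point of the second disc, 72 mm from the first and 54 mm from stud_b
- jar_a_mid (a point): centre (25 mm up) of a squat amber glass jar with a brass lid, 50 mm tall; body 60 mm across up to 34 mm above its foot, lid 59 mm across; 0.2 kg; z is its axis, upright at the start on the work surface. May be absent
- jar_b_mid (a point): the same, for a second, equal jar; one at least is there
- tray: open steel parts tray, 170 (x) x 190 (y) mm outside, 35 mm tall, walls and floor 5 mm, loose, 0.8 kg; origin at the centre of its underside. It and the mat swap sides from start to start
- mat_mid (a point): centre of the top of the fixed black rubber mat, 270 (x) x 150 (y) mm, 4 mm thick; its top is 4 mm above the work surface
- console: fixed grey key console, 85 (x) x 145 (y) x 30 mm, origin at the centre of its underside, with three grey keys in a row along y: left is its +y end (the left seen from the robot), the larger one is in the middle
- key_left_top (a point): centre of the top of the left key, 24 mm across; pressed straight down, 6 mm travel, 1.5 N to start and 5 N fully down, springs back up; 46 mm from the middle key
- key_mid_top (a point): the same point of the middle key, 29 mm across
- key_right_top (a point): the same point of the right key, 24 mm across
- key_left (a joint): travel of the left key, 0 up to 0.006 m fully down
- key_mid (a joint): travel of the middle key, the same
- key_right (a joint): travel of the right key, the same
- label_roll: bystander: paper roll lying flat, 80 mm across and 50 mm tall, just beyond the base; origin at the centre of its underside; to be left alone
Mind the look-alikes: they are no part of the job. Leave any purple look-alike of the part that bears jar_a_mid alone. What is shaped like the console but yellow is not meant.

How it is judged (in metres and radians):
On the way, in this order (a step that is already met when the one before it is completed fails the run):
1. every nut is off its stud and lies in the tray (x of nut_a_mid in the frame of tray between -0.08 and 0.08 m and y of nut_a_mid in the frame of tray between -0.09 and 0.09 m and z of each of nut_a_mid, nut_b_mid in the frame of tray below 0.05 m and linear speed of each of nut_a, nut_b below 0.05 m/s and x of nut_b_mid in the frame of tray between -0.08 and 0.08 m and y of nut_b_mid in the frame of tray between -0.09 and 0.09 m), for 0.2 s.
2. the cover plate lies on the mat (horizontal distance between cover_handle and mat_mid below 0.045 m and z of cover_handle in the frame of mat_mid below 0.055 m and angle between cover_handle's own z axis and vertical below 0.1 rad and linear speed of cover below 0.05 m/s), for 0.2 s.
3. each jar stands on a disc ((horizontal distance between jar_a_mid and disc_a below 0.013 m or horizontal distance between jar_a_mid and disc_b below 0.013 m) and angle between each of jar_a_mid, jar_b_mid's own z axis and vertical below 0.1 rad and z of jar_a_mid in the frame of disc_a between 0.015 and 0.035 m and linear speed of each of jar_a, jar_b below 0.05 m/s and (horizontal distance between jar_b_mid and disc_a below 0.013 m or horizontal distance between jar_b_mid and disc_b below 0.013 m) and z of jar_b_mid in the frame of disc_a between 0.015 and 0.035 m), for 0.2 s.
4. the left key is pressed alone (value of joint key_left above 0.004 m and value of joint each of key_right, key_mid below 0.002 m), for 0.02 s.
5. the right key is pressed alone (value of joint key_right above 0.004 m and value of joint each of key_left, key_mid below 0.002 m), for 0.02 s.
6. the middle key is pressed alone (value of joint key_mid above 0.004 m and value of joint each of key_left, key_right below 0.002 m), for 0.02 s.
At the end, for the whole second after the job is handed in: every nut in the tray; the cover plate flat on the mat, its middle within 45 mm of the mat's; each jar upright on a disc of its own, within 13 mm of the disc's centre; all at rest; the keys up again (all of step 1 and all of step 2 and all of step 3 and value of joint each of key_left, key_right, key_mid below 0.002 m); the robot touches nothing.
It fails at once if two keys pressed at once (value of joint each of key_left, key_right above 0.004 m or value of joint each of key_right, key_mid above 0.004 m or value of joint each of key_left, key_mid above 0.004 m).
It fails at once if the label roll shoved away (distance of label_roll from where it was at the start of the episode above 0.06 m).
Of nut_a, nut_b only 1 to 2 are there at a start; the rules pass over those that are not, and their reading is None.
Of jar_a, jar_b only 1 to 2 are there at a start; the rules pass over those that are not, and their reading is None.
At some moment in a run one of jar_a, jar_b, tray may be knocked a few centimetres aside while the robot is not near it.
Once in a run the grip may slacken for a moment while it holds something.
It also fails if it takes over 210 s, if anything falls off the work surface, if the arm or the gripper's body presses on something with over 40 N, if the wrist force passes 120 N, or if a joint passes its speed limit or range.

## Working session

There is one attempt and no reset: what is moved stays moved. The work goes in short steps, Python scripts to look and compute and a shell command to move; the robot and the scene stay as the last step left them, time stands still between calls to the robot, and variables do not carry over. Pictures are saved under pics/ and viewed, and the job is handed in when it is done.

```bash
ls; mkdir -p pics
python3 - <<'E'
from bench import r
import cv2
s=r.sense();print(s)
for n in ("scene","top","wrist"):
    d=r.snapshot(n);cv2.imwrite(f"pics/{n}0.png",d["pixels"][:,:,::-1]);print(n,d["intrinsics"],d["extrinsics"])
E
```

```text
pics
{'time': 0.0, 'joint_pos': array([ 6.32890120e+01,  7.51482273e+00,  8.53289834e+01,  3.54595703e-04,
        8.72606727e+01, -4.89216683e+00]), 'qd': array([ 0.07409043,  0.02947326, -0.0047143 ,  0.0139689 , -0.05188145,
       -0.00397432]), 'joint_efforts': array([-1.99554932e-03, -5.69426572e+01, -5.00526595e+01, -4.70901650e-04,
        1.54491310e-02, -1.71509083e-05]), 'tool_pos': array([222.71049869, 556.51116867, 208.55026753]), 'tcp_rot': array([-1.79895932e+02, -9.26289505e-03,  1.58181153e+02]), 'ft_force': array([ 0.5406286 , -0.55325495, -0.05540511]), 'wrist_torque': array([ 0.05903631, -0.02376273,  0.01008888]), 'finger_gap': 85.66560163477989}
scene [[383.43968625   0.         249.85807462]
 [  0.         383.43968625 197.71533431]
 [  0.           0.           1.        ]] [[ 6.16290023e-01  5.67552483e-01 -5.45958594e-01  1.18037992e+03]
 [ 7.87480145e-01 -4.37217400e-01  4.34414510e-01 -5.79686902e+02]
 [ 7.85043691e-03 -6.97656881e-01 -7.16389033e-01  8.97055751e+02]
 [ 0.00000000e+00  0.00000000e+00  0.00000000e+00  1.00000000e+00]]
top [[370.87849972   0.         250.29077519]
 [  0.         370.87849972 188.95135875]
 [  0.           0.           1.        ]] [[-1.62264378e-02 -9.93174110e-01  1.15507102e-01  3.92409388e+02]
 [-9.99826147e-01  1.71784266e-02  7.25108457e-03 -5.80689811e+01]
 [-9.18581974e-03 -1.15369362e-01 -9.93280188e-01  1.32601080e+03]
 [ 0.00000000e+00  0.00000000e+00  0.00000000e+00  1.00000000e+00]]
wrist [[279.41830858   0.         254.04750335]
 [  0.         279.41830858 190.50836017]
 [  0.           0.           1.        ]] [[ 3.72144769e-01  8.88101487e-01  2.69785135e-01  1.53732390e+02]
 [ 9.28173228e-01 -3.55559760e-01 -1.09871361e-01  5.84619977e+02]
 [-1.65218141e-03  2.91295392e-01 -9.56631729e-01  3.72336812e+02]
 [ 0.00000000e+00  0.00000000e+00  0.00000000e+00  1.00000000e+00]]
```

View pics/scene0.png

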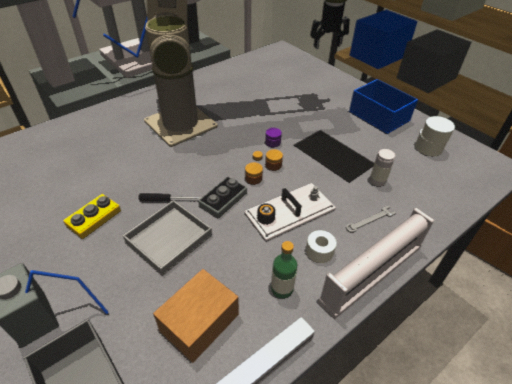

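View pics/top0.png

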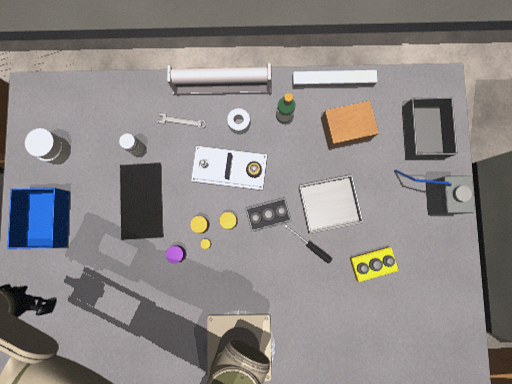

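View pics/wrist0.png

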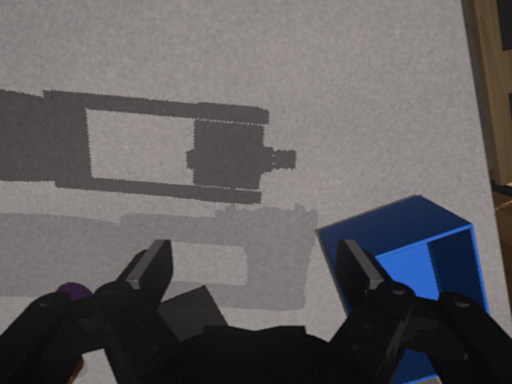

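```bash
cat > h.py <<'E'
from bench import r
import cv2, numpy as np
def snap(n,f):
    d=r.snapshot(n); cv2.imwrite(f"pics/{f}.png",d["pixels"][:,:,::-1]); return d
def crop(d,f,x0,y0,x1,y1,k=4):
    im=d["pixels"][y0:y1,x0:x1,::-1]; im=cv2.resize(im,None,fx=k,fy=k,interpolation=cv2.INTER_CUBIC)
    for x in range((x0+9)//10*10,x1,10):
        cv2.line(im,((x-x0)*k,0),((x-x0)*k,6 if x%50 else 14),(0,0,255),1)
        if x%50==0: cv2.putText(im,str(x),((x-x0)*k,26),0,.4,(0,0,255),1)
    for y in range((y0+9)//10*10,y1,10):
        cv2.line(im,(0,(y-y0)*k),(6 if y%50 else 14,(y-y0)*k),(0,0,255),1)
        if y%50==0: cv2.putText(im,str(y),(16,(y-y0)*k+4),0,.4,(0,0,255),1)
    cv2.imwrite(f"pics/{f}.png",im)
def w(d,u,v,z):
    K,E=d["intrinsics"],d["extrinsics"]
    ray=E[:3,:3]@np.linalg.inv(K)@[u,v,1]; o=E[:3,3]
    return np.round(o+ray*(z-o[2])/ray[2],1)
def px(d,p):
    K,E=d["intrinsics"],d["extrinsics"]
    c=E[:3,:3].T@(np.array(p,float)-E[:3,3]); q=K@c; return np.round(q[:2]/q[2],1)
def mv(tx,ty,tz,yaw=None,base=None):
    "shift/turn in jog units from current pose to target, tool down"
    from scipy.spatial.transform import Rotation as R
    s=r.sense(); p=s["tool_pos"]; r0=R.from_euler("xyz",s["tcp_rot"],degrees=True)
    d=r0.inv().apply(np.array([tx,ty,tz])-p)/250
    rt=R.from_euler("xyz",[180,0,s["tcp_rot"][2] if yaw is None else yaw],degrees=True)
    a=(r0.inv()*rt).as_rotvec()/np.pi
    print("shift",np.round(d,4),"turn",np.round(a,4),"len",np.round(np.linalg.norm(d)*250),np.round(np.linalg.norm(a)*180))
E
python3 - <<'E'
from h import *
d=snap("top","t1"); crop(d,"t1c",110,130,370,290,3)
d=snap("scene","s1"); crop(d,"s1c",110,110,380,290,3)
E
```

```text
(no output)
```

View pics/t1c.png

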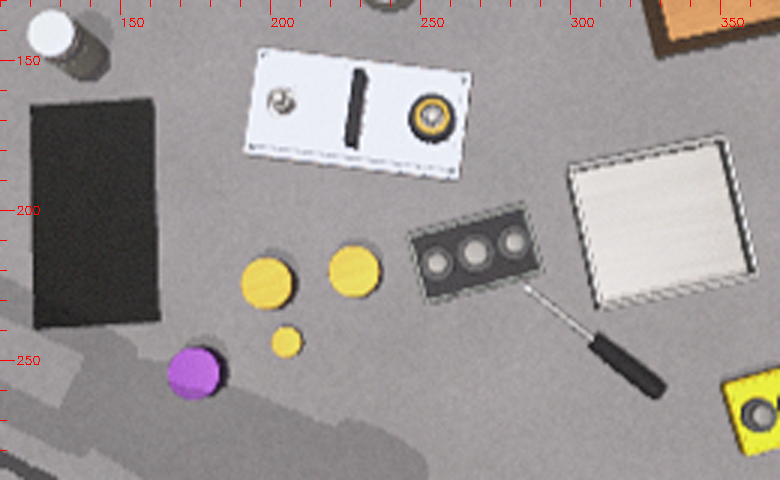

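View pics/s1c.png

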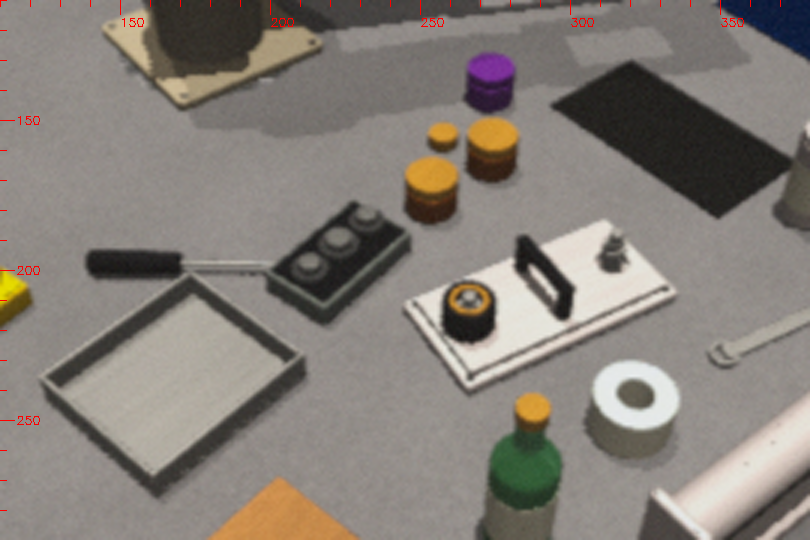

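Run:
```python
from h import *
t=r.snapshot("top"); s=r.snapshot("scene")
c=lambda u,v:(110+u/3,130+v/3)
e=lambda u,v:(110+u/3,110+v/3)
print("plate",[w(t,*c(*p),22)[:2] for p in [(260,48),(470,73),(457,178),(245,153)]])
print("nut",w(t,*c(432,117),58),w(s,*e(468,293),58))
print("stud",w(t,*c(281,98),66),w(s,*e(613,238),66))
print("handle",w(t,*c(362,71),67),w(t,*c(351,146),67),"sc",w(s,*e(525,242),67),w(s,*e(566,288),67))
print("jars",w(t,*c(267,283),50),w(t,*c(354,271),50),w(s,*e(493,133),50),w(s,*e(432,174),50))
print("keys",[w(t,*c(*p),36) for p in [(436,263),(475,252),(514,242)]],[w(s,*e(*p),36) for p in [(368,215),(339,238),(310,263)]])
print("console",[w(t,*c(*p),30)[:2] for p in [(409,235),(521,202),(542,270),(427,303)]])
print("tray",[w(t,*c(*p),35)[:2] for p in [(569,169),(722,137),(757,270),(599,308)]])
print("mat",[w(t,*c(*p),4)[:2] for p in [(30,106),(153,99),(160,320),(35,328)]])
print("roll",w(t,238.5,120,50))
```

```text
plate [array([702.7, 141.6]), array([ 667.7, -109.1]), array([542. , -91.1]), array([576.1, 159.3])]
nut [609.2 -62.8  58. ] [602.9 -58.3  58. ]
stud [633.1 110.6  66. ] [640.4 104.8  66. ]
handle [662.8  17.   67. ] [575.7  30.4  67. ] sc [590.   28.1  67. ] [663.1  17.1  67. ]
jars [421.7 129.1  50. ] [433.7  29.5  50. ] [421.3 130.6  50. ] [434.3  30.2  50. ]
keys [array([441.8, -64.5,  36. ]), array([ 453.8, -109.9,   36. ]), array([ 464.6, -155.3,   36. ])] [array([432.3, -56.9,  36. ]), array([ 442.2, -102.6,   36. ]), array([ 454.2, -148. ,   36. ])]
console [array([475.1, -33.7]), array([ 511.5, -165.1]), array([ 431.9, -187.4]), array([396. , -53.3])]
tray [array([ 548.8, -221.7]), array([ 583.4, -401.7]), array([ 427.7, -434.6]), array([ 387.1, -251.1])]
mat [array([640.6, 422.7]), array([646.5, 273.8]), array([381.3, 262.4]), array([374.3, 410.3])]
roll [787.3 -11.   50. ]
```

Run:
```python
from h import *
mv(352,350,209,85)
```

```text
shift [-0.787  -0.5763  0.0015] turn [-2.000e-04  1.000e-04  4.065e-01] len 244.0 73.0
```

```bash
python3 -m jog '[[-0.787,-0.576,0,0,0,0.406],[-0.787,-0.576,0,0,0,0.406],[-0.787,-0.576,0,0,0,0.406],[-0.787,-0.576,0,0,0,0.406],[-0.787,-0.576,0,0,0,0.406],[-0.787,-0.576,0,0,0,0.406],[-0.787,-0.576,0,0,0,0.406],[-0.787,-0.576,0,0,0,0.406],[-0.787,-0.576,0,0,0,0.406]]' 1
python3 - <<'E'
from h import *
mv(481,140,209,12)
E
```

```text
time: 1.25
tool_pos: [352.3, 350.0, 209.7]
tcp_rot: [180.0, -0.0, 84.7]
ft_force: [-0.8, 1.1, 0.4]
finger_gap: 85.6
shift [-0.7893  0.5897  0.0028] turn [ 0.000e+00 -1.000e-04  4.041e-01] len 246.0 73.0
```

```bash
python3 -m jog '[[-0.789,0.59,0,0,0,0.404],[-0.789,0.59,0,0,0,0.404],[-0.789,0.59,0,0,0,0.404],[-0.789,0.59,0,0,0,0.404],[-0.789,0.59,0,0,0,0.404],[-0.789,0.59,0,0,0,0.404],[-0.789,0.59,0,0,0,0.404],[-0.789,0.59,0,0,0,0.404],[-0.789,0.59,0,0,0,0.404]]' 1
python3 - <<'E'
from h import *
mv(609,-60,150,-60)
d=snap("top","t2"); crop(d,"t2c",110,130,370,290,3)
E
```

```text
time: 2.15
tool_pos: [482.3, 140.8, 209.6]
tcp_rot: [-180.0, -0.0, 12.0]
ft_force: [-0.3, 0.3, 0.2]
finger_gap: 85.4
shift [0.3284 0.8911 0.2384] turn [-0.     -0.      0.4001] len 245.0 72.0
```

View pics/t2c.png

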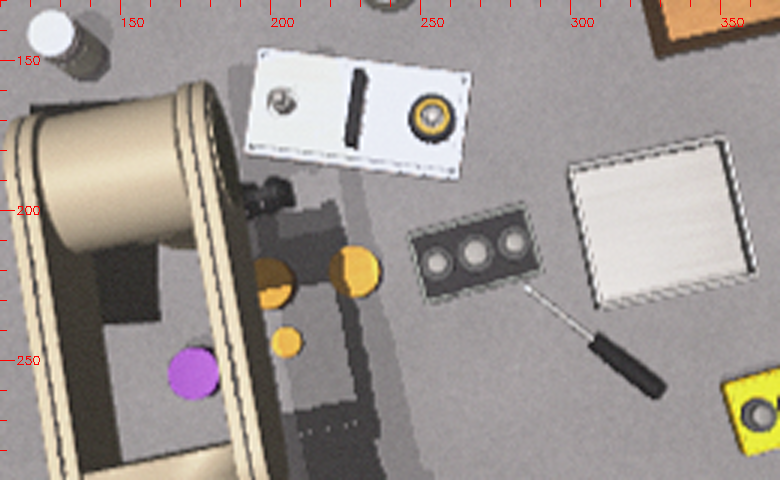

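Arm over the left side; the scene is unchanged (nut at 254,169).

```bash
python3 -m jog '[[0.328,0.891,0.2,0,0,0.4],[0.328,0.891,0.2,0,0,0.4],[0.328,0.891,0.2,0,0,0.4],[0.328,0.891,0.2,0,0,0.4],[0.328,0.891,0.2,0,0,0.4],[0.328,0.891,0.2,0,0,0.4],[0.328,0.891,0.2,0,0,0.4],[0.328,0.891,0.2,0,0,0.4],[0.328,0.891,0.2,0,0,0.4]]' 1
python3 - <<'E'
from h import *
d=snap("wrist","w2"); print(px(d,(609,-63,58)),px(d,(622,25,67)))
E
```

```text
time: 3.1
tool_pos: [610.1, -59.0, 159.4]
tcp_rot: [180.0, 0.0, -59.9]
ft_force: [-0.4, 0.1, 0.2]
finger_gap: 85.5
[257.  181.1] [202.8 249.1]
```

View pics/w2.png

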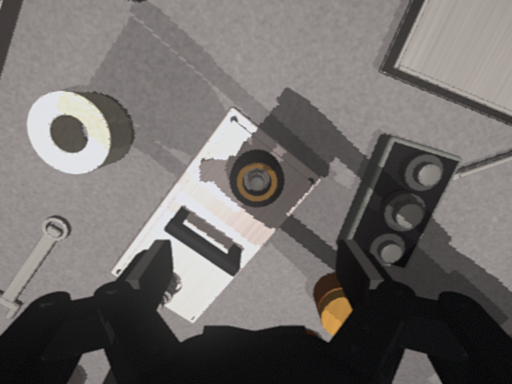

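Run:
```python
from h import *
d=r.snapshot("wrist"); crop(d,"w2c",160,90,330,330,3)
```

```text
(no output)
```

View pics/w2c.png

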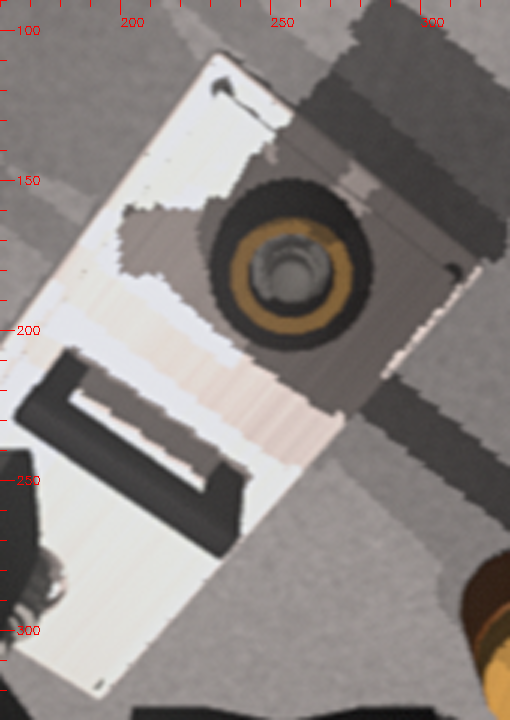

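Run:
```python
from h import *
mv(609,-63,33,-60)
```

```text
shift [0.0122 0.012  0.5059] turn [0.     0.0001 0.0023] len 127.0 0.0
```

```bash
python3 -m jog '[[0.012,0.012,0.1,0,0,0],[0.012,0.012,0.25,0,0,0],[0.012,0.012,0.4,0,0,0],[0.012,0.012,0.47,0,0,0],[0.012,0.012,0.505,0,0,0],[0.012,0.012,0.505,0,0,0]]' 1; python3 -m jog '[[0,0,0,0,0,0],[0,0,0,0,0,0],[0,0,0,0,0,0],[0,0,0,0,0,0],[0,0,0,0,0,0],[0,0,0,0,0,0]]' 0 60
```

```text
time: 3.8
tool_pos: [608.1, -62.8, 32.1]
tcp_rot: [179.9, 0.1, -59.5]
ft_force: [0.9, -0.7, -0.3]
finger_gap: 85.2
time: 4.4
tool_pos: [610.4, -64.2, 36.7]
tcp_rot: [-179.9, -0.2, -59.6]
ft_force: [-5.4, -3.1, 15.2]
finger_gap: 11.6
```

Run:
```python
from h import *
print(r.sense())
d=snap("wrist","w3"); d=snap("scene","s3"); crop(d,"s3c",200,100,330,230,5)
```

```text
{'time': 4.4, 'joint_pos': array([-1.07366194e+01,  1.75540929e+01,  9.24116141e+01, -8.60617732e-02,
        6.98482501e+01,  1.38904970e+02]), 'qd': array([-0.10208032,  0.02004454, -0.05682872,  0.1800005 , -0.17207037,
        0.01994641]), 'joint_efforts': array([ 2.03832597e+00, -5.35859585e+01, -4.16757095e+01,  1.32665846e+00,
       -2.30825678e+00,  2.81366747e-02]), 'tool_pos': array([610.41180643, -64.18505503,  36.65407586]), 'tcp_rot': array([-179.91297907,   -0.18323392,  -59.61221027]), 'ft_force': array([-5.44850741, -3.06312228, 15.15766291]), 'wrist_torque': array([-0.47198323,  1.19612846,  0.02298782]), 'finger_gap': 11.609645957258985}
```

View pics/w3.png

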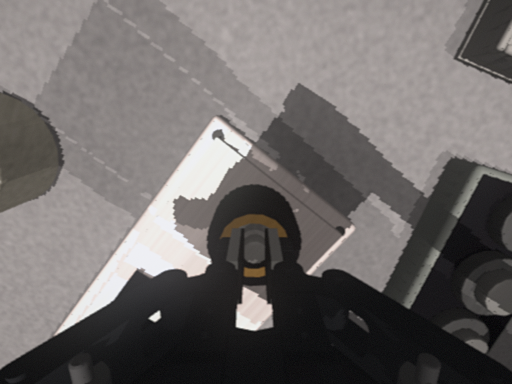

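View pics/s3c.png

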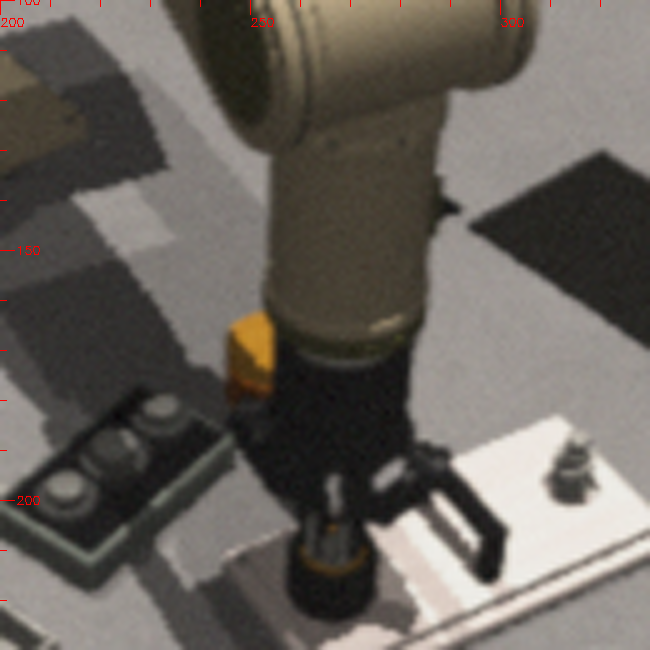

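Run:
```python
from h import *
from scipy.spatial.transform import Rotation as R
s=r.sense(); d=r.snapshot("wrist")
r0=R.from_euler("xyz",s["tcp_rot"],degrees=True)
for z in (-50,-40,-30,-20,-13,0):
    print(z,[px(d,s["tool_pos"]+r0.apply([0,y,z])) for y in (-43,-6,0,6,43)])
print(px(d,(609,-63,58)))
crop(d,"w3c",190,160,320,330,4)
```

```text
-50 [array([162.3, 271.8]), array([241.5, 271.7]), array([254.3, 271.7]), array([267.2, 271.7]), array([346.3, 271.7])]
-40 [array([168.5, 260.4]), array([242.3, 260.4]), array([254.3, 260.3]), array([266.2, 260.3]), array([340. , 260.3])]
-30 [array([174. , 250.5]), array([243.1, 250.4]), array([254.3, 250.4]), array([265.5, 250.4]), array([334.5, 250.3])]
-20 [array([178.8, 241.7]), array([243.7, 241.7]), array([254.2, 241.7]), array([264.8, 241.7]), array([329.7, 241.6])]
-13 [array([181.8, 236.2]), array([244.1, 236.2]), array([254.2, 236.1]), array([264.3, 236.1]), array([326.6, 236.1])]
0 [array([186.8, 227. ]), array([244.8, 227. ]), array([254.2, 227. ]), array([263.6, 227. ]), array([321.5, 226.9])]
[255.3 245.4]
```

View pics/w3c.png

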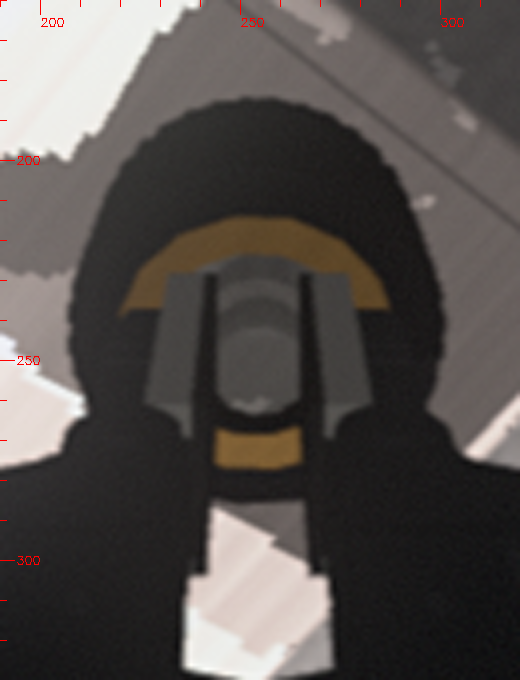

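Run:
```python
from h import *
from scipy.spatial.transform import Rotation as R
s=r.sense(); d=r.snapshot("wrist")
r0=R.from_euler("xyz",s["tcp_rot"],degrees=True)
for z in (-40,-20,0):
  for x in (-11,11):
    print(z,x,[px(d,s["tool_pos"]+r0.apply([x,y,z])) for y in (-13,-6,6,13)])
print(r0.inv().apply(d["extrinsics"][:3,3]-s["tool_pos"]))
```

```text
-40 -11 [array([229. , 279.3]), array([242.6, 279.2]), array([266. , 279.2]), array([279.7, 279.2])]
-40 11 [array([227.8, 240.5]), array([242.1, 240.5]), array([266.6, 240.5]), array([280.9, 240.5])]
-20 -11 [array([231.9, 258.7]), array([244. , 258.7]), array([264.6, 258.7]), array([276.6, 258.7])]
-20 11 [array([231. , 223.9]), array([243.5, 223.9]), array([265. , 223.9]), array([277.6, 223.8])]
0 -11 [array([234.2, 242.5]), array([245. , 242.5]), array([263.5, 242.5]), array([274.2, 242.5])]
0 11 [array([233.5, 210.9]), array([244.7, 210.9]), array([263.8, 210.9]), array([275. , 210.8])]
[  74.58221575   -0.18547187 -163.69832843]
```

```bash
python3 -m jog '[[0,0,-0.12,0,0,0],[0,0,-0.12,0,0,0],[0,0,-0.12,0,0,0],[0,0,-0.12,0,0,0],[0,0,-0.12,0,0,0],[0,0,-0.12,0,0,0]]' 1
python3 - <<'E'
from h import *
mv(609,-63,20)
mv(609,-63,10)
d=r.snapshot("wrist"); crop(d,"w4c",150,160,360,330,3)
from scipy.spatial.transform import Rotation as R
s=r.sense()
r0=R.from_euler("xyz",s["tcp_rot"],degrees=True)
for z in (-40,-20,-13,0):
  for x in (-11,11):
    print(z,x,[px(d,s["tool_pos"]+r0.apply([x,y,z])) for y in (-43,43)])
print(px(d,(609,-63,58)))
E
```

```text
time: 5.2
tool_pos: [608.3, -62.8, 62.4]
tcp_rot: [179.9, 0.1, -59.6]
ft_force: [0.5, -0.4, -0.0]
finger_gap: 85.6
shift [ 0.0021 -0.0022  0.1695] turn [0.0004 0.0003 0.    ] len 42.0 0.0
shift [ 0.0021 -0.0023  0.2095] turn [0.0004 0.0003 0.    ] len 52.0 0.0
-40 -11 [array([170.2, 279.4]), array([338. , 279.2])]
-40 11 [array([166.2, 240.6]), array([341.9, 240.4])]
-20 -11 [array([180. , 258.8]), array([328.1, 258.7])]
-20 11 [array([176.9, 223.9]), array([331.1, 223.8])]
-13 -11 [array([182.9, 252.7]), array([325.1, 252.6])]
-13 11 [array([180.1, 219. ]), array([327.9, 218.9])]
0 -11 [array([187.8, 242.6]), array([320.2, 242.4])]
0 11 [array([185.3, 210.9]), array([322.7, 210.8])]
[253.4 223.6]
```

View pics/w4c.png

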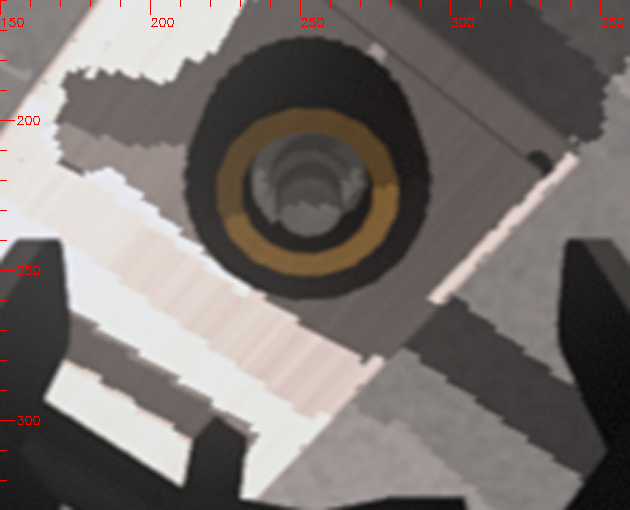

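```bash
python3 -m jog '[[0.002,-0.002,0.08,0,0,0],[0.002,-0.002,0.14,0,0,0],[0.002,-0.002,0.18,0,0,0],[0.002,-0.002,0.216,0,0,0],[0.002,-0.002,0.216,0,0,0]]' 1;  python3 -m jog '[[0,0,0,0,0,0],[0,0,0,0,0,0],[0,0,0,0,0,0],[0,0,0,0,0,0]]' 0 60
```

```text
time: 5.75
tool_pos: [608.3, -62.9, 7.4]
tcp_rot: [179.9, 0.1, -59.6]
ft_force: [0.2, 0.1, -1.7]
finger_gap: 85.5
time: 6.15
tool_pos: [610.9, -63.4, 10.8]
tcp_rot: [-179.9, -0.1, -59.6]
ft_force: [-0.1, -0.2, 5.2]
finger_gap: 52.9
```

```bash
python3 -m jog '[[0,0,-0.002,0,0,-0.047],[0,0,-0.004,0,0,-0.094],[0,0,-0.006,0,0,-0.141],[0,0,-0.008,0,0,-0.188],[0,0,-0.01,0,0,-0.235],[0,0,-0.012,0,0,-0.282],[0,0,-0.014,0,0,-0.329],[0,0,-0.016,0,0,-0.376],[0,0,-0.018,0,0,-0.423],[0,0,-0.02,0,0,-0.47]]' 0 60;python3 - <<'E'
from h import *
print(r.sense()["wrist_torque"]); d=r.snapshot("wrist"); crop(d,"w5c",150,160,360,330,3)
E
```

```text
time: 7.15
tool_pos: [610.4, -63.0, 14.9]
tcp_rot: [180.0, -0.1, 25.3]
ft_force: [1.5, 1.2, 0.7]
finger_gap: 53.2
[ 0.28553513 -0.29757461 -0.04768348]
```

View pics/w5c.png

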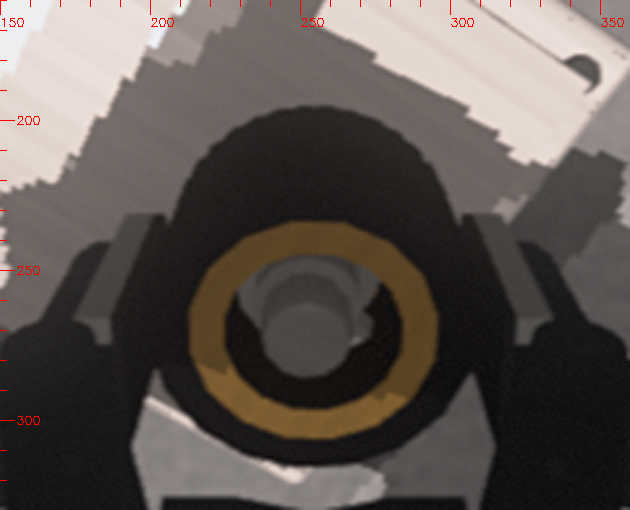

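Nut is held between the pads (ring at 252,268), turning. Continue.

```bash
for i in 1 2; do python3 -m jog '[[0,0,-0.002,0,0,-0.047],[0,0,-0.004,0,0,-0.094],[0,0,-0.006,0,0,-0.141],[0,0,-0.008,0,0,-0.188],[0,0,-0.01,0,0,-0.235],[0,0,-0.012,0,0,-0.282],[0,0,-0.014,0,0,-0.329],[0,0,-0.016,0,0,-0.376],[0,0,-0.018,0,0,-0.423],[0,0,-0.02,0,0,-0.47]]' 0 60; done; python3 -c "
from h import *
print(r.sense()['joint_pos'])"
```

```text
time: 8.2
tool_pos: [609.7, -62.1, 19.5]
tcp_rot: [180.0, -0.1, 109.8]
ft_force: [-1.5, 6.0, 1.5]
finger_gap: 53.3
time: 9.2
tool_pos: [608.9, -62.9, 24.2]
tcp_rot: [180.0, -0.1, -165.7]
ft_force: [-4.2, 0.6, 2.0]
finger_gap: 53.3
[-1.07002120e+01  1.84711671e+01  9.27248728e+01 -4.26292765e-04
  6.89022317e+01 -1.15046197e+02]
```

```bash
python3 -m jog '[[0,0,-0.002,0,0,-0.047],[0,0,-0.004,0,0,-0.094],[0,0,-0.006,0,0,-0.141],[0,0,-0.008,0,0,-0.185],[0,0,-0.008,0,0,-0.185]]' 0 60; python3 -m jog '[[0,0,-0.01,0,0,0],[0,0,-0.02,0,0,0],[0,0,-0.03,0,0,0]]'
```

```text
time: 9.7
tool_pos: [609.6, -63.2, 26.4]
tcp_rot: [180.0, -0.0, -132.5]
ft_force: [0.1, 0.2, 0.1]
finger_gap: 53.0
time: 10.0
tool_pos: [609.6, -63.2, 34.0]
tcp_rot: [180.0, -0.0, -132.7]
ft_force: [-0.0, 0.4, -0.9]
finger_gap: 52.9
```

```bash
python3 -m jog '[[0,0,-0.08,0,0,0],[0,0,-0.2,0,0,0],[0,0,-0.32,0,0,0],[0,0,-0.36,0,0,0]]'
python3 - <<'E'
from h import *
mv(550,-190,124,-90)
d=r.snapshot("top"); crop(d,"t6c",130,110,380,290,3)
E
```

```text
time: 10.4
tool_pos: [612.0, -63.6, 128.2]
tcp_rot: [-179.7, 0.2, -132.6]
ft_force: [0.3, -0.3, -0.7]
finger_gap: 53.1
shift [ 0.5403 -0.1595  0.0158] turn [-0.002   0.0004 -0.2367] len 141.0 43.0
```

View pics/t6c.png

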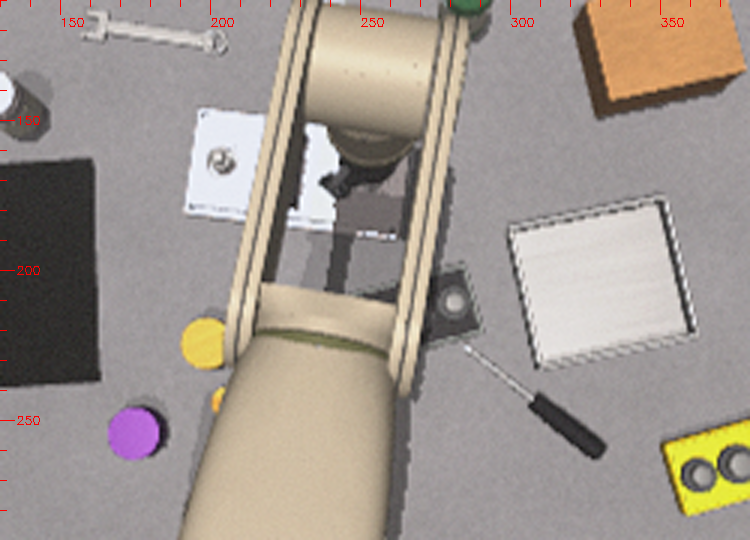

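Run:
```python
from h import *
mv(540,-230,124,170)
```

```text
shift [ 0.6856 -0.2375  0.0166] turn [-0.0011  0.0019  0.319 ] len 181.0 57.0
```

```bash
python3 -m jog '[[0.686,-0.238,0,0,0,0.319],[0.686,-0.238,0,0,0,0.319],[0.686,-0.238,0,0,0,0.319],[0.686,-0.238,0,0,0,0.319],[0.686,-0.238,0,0,0,0.319],[0.686,-0.238,0,0,0,0.319],[0.686,-0.238,0,0,0,0.319]]' - 80
python3 - <<'E'
from h import *
mv(490,-325,40,150)
mv(490,-325,1,150)
E
```

```text
time: 11.15
tool_pos: [536.5, -229.9, 121.9]
tcp_rot: [180.0, -0.1, 169.6]
ft_force: [-0.3, 0.5, -1.5]
finger_gap: 52.9
shift [ 0.1138 -0.408   0.3274] turn [ 1.000e-04 -7.000e-04  1.089e-01] len 134.0 20.0
shift [ 0.1134 -0.4082  0.4834] turn [ 1.000e-04 -7.000e-04  1.089e-01] len 161.0 20.0
```

```bash
python3 -m jog '[[0.114,-0.408,0,0,0,0.109],[0.114,-0.408,0,0,0,0.109],[0.114,-0.408,0.1,0,0,0.109],[0.114,-0.408,0.25,0,0,0.109],[0.114,-0.408,0.4,0,0,0.109],[0.114,-0.408,0.45,0,0,0.109],[0.114,-0.408,0.48,0,0,0.109],[0.114,-0.408,0.49,0,0,0.109]]'
python3 - <<'E'
from h import *
d=r.snapshot("scene"); crop(d,"s7c",60,110,260,260,4)
E
```

```text
time: 11.95
tool_pos: [492.1, -325.2, 1.2]
tcp_rot: [180.0, -0.0, 150.4]
ft_force: [0.4, -0.4, -0.2]
finger_gap: 52.9
```

View pics/s7c.png

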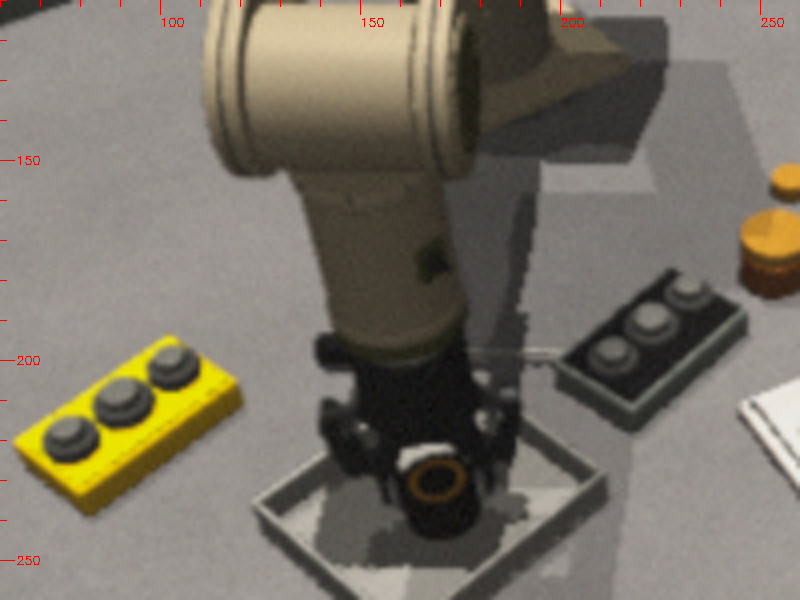

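```bash
python3 -m jog '[[0,0,0.015,0,0,0],[0,0,0.022,0,0,0]]'; python3 -m jog '[[0,0,0,0,0,0],[0,0,0,0,0,0],[0,0,0,0,0,0],[0,0,0,0,0,0],[0,0,-0.15,0,0,0],[0,0,-0.3,0,0,0],[0,0,-0.5,0,0,0],[0,0,-0.5,0,0,0]]' 1
python3 - <<'E'
from h import *
d=r.snapshot("wrist"); cv2.imwrite("pics/w8.png",d["pixels"][:,:,::-1])
E
```

```text
time: 12.2
tool_pos: [493.1, -326.1, -2.7]
tcp_rot: [-180.0, 0.2, 150.4]
ft_force: [0.3, -0.2, -0.6]
finger_gap: 52.9
time: 13.0
tool_pos: [496.2, -328.6, 129.9]
tcp_rot: [-179.9, 0.8, 150.4]
ft_force: [0.6, -1.3, 0.8]
finger_gap: 85.2
```

View pics/w8.png

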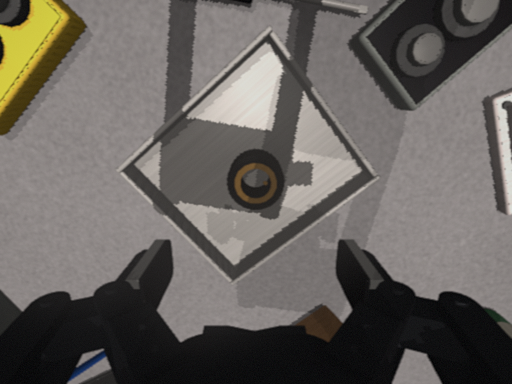

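Run:
```python
from h import *
mv(560,-150,130,165)
```

```text
shift [ 0.1237  0.7466 -0.0169] turn [-0.0009  0.0029 -0.0809] len 189.0 15.0
```

```bash
python3 -m jog '[[0.124,0.747,-0.015,0,0,-0.081],[0.124,0.747,-0.015,0,0,-0.081],[0.124,0.747,-0.015,0,0,-0.081],[0.124,0.747,-0.015,0,0,-0.081],[0.124,0.747,-0.015,0,0,-0.081]]'
python3 - <<'E'
from h import *
mv(622,25,115,172)
E
```

```text
time: 13.55
tool_pos: [557.8, -142.7, 123.4]
tcp_rot: [179.9, -0.1, 165.3]
ft_force: [-0.6, -0.0, 0.5]
finger_gap: 85.0
shift [-0.0782  0.7139  0.0349] turn [ 0.0006 -0.0004 -0.0372] len 180.0 7.0
```

```bash
python3 -m jog '[[-0.08,0.7,0,0,0,-0.037],[-0.08,0.7,0,0,0,-0.037],[-0.08,0.7,0,0,0,-0.037],[-0.08,0.7,0,0,0,-0.037],[-0.08,0.7,0,0,0,-0.037],[-0.08,0.7,0,0,0,-0.037]]'
python3 - <<'E'
from h import *
mv(622,25,20,172)
d=r.snapshot("wrist"); cv2.imwrite("pics/w9.png",d["pixels"][:,:,::-1])
x=np.array([.99,-.139]);y=np.array([.139,.99])
C=np.array([622,25.])
for a,z in ((x*45,67),(-x*45,67),(x*0,67)): print(px(d,[*(C+a),z]))
for a in (y*90,-y*90): print("stud",px(d,[*(C+a),66]))
E
```

```text
time: 14.15
tool_pos: [621.0, 16.0, 123.3]
tcp_rot: [-180.0, -0.1, 171.7]
ft_force: [0.1, -0.6, 0.1]
finger_gap: 85.1
shift [0.0005 0.0366 0.4133] turn [-0.0003 -0.0006 -0.0014] len 104.0 0.0
[264.5 247.5]
[265.2 144.4]
[264.8 198.8]
stud [372.7 197.9]
stud [157.  198.9]
```

View pics/w9.png

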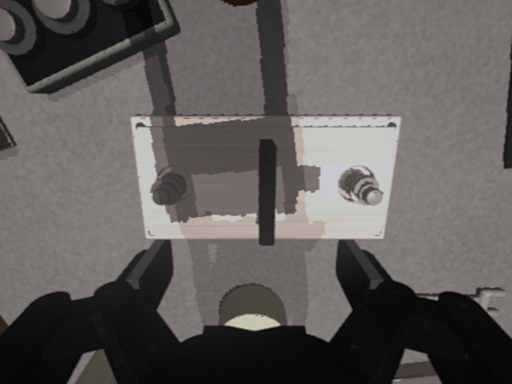

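```bash
python3 -m jog '[[0.008,0.04,0.1,0,0,-0.001],[0.008,0.04,0.2,0,0,-0.001],[0.008,0.04,0.3,0,0,-0.001],[0.008,0.04,0.38,0,0,-0.001],[0.008,0.04,0.415,0,0,-0.001],[0.008,0.04,0.415,0,0,-0.001]]'; python3 -m jog '[[0,0,0,0,0,0],[0,0,0,0,0,0],[0,0,0,0,0,0],[0,0,0,0,0,0],[0,0,0,0,0,0],[0,0,0,0,0,0],[0,0,0,0,0,0]]' 0 100
```

```text
time: 14.8
tool_pos: [619.5, 25.1, 19.1]
tcp_rot: [-180.0, -0.2, 171.8]
ft_force: [0.3, 0.4, -0.0]
finger_gap: 85.1
time: 15.5
tool_pos: [621.7, 26.6, 21.7]
tcp_rot: [180.0, 0.1, 171.9]
ft_force: [-1.5, 0.4, 6.0]
finger_gap: 12.2
```

```bash
python3 -m jog '[[0,0,-0.04,0,0,0],[0,0,-0.08,0,0,0],[0,0,-0.14,0,0,0],[0,0,-0.2,0,0,0],[0,0,-0.26,0,0,0],[0,0,-0.32,0,0,0],[0,0,-0.36,0,0,0],[0,0,-0.36,0,0,0]]'
python3 - <<'E'
from h import *
d=r.snapshot("scene"); crop(d,"s10c",200,90,400,260,4)
mv(575,190,110,130)
E
```

```text
time: 16.3
tool_pos: [622.7, 26.4, 113.6]
tcp_rot: [180.0, 0.2, 171.9]
ft_force: [-0.6, 0.3, -4.1]
finger_gap: 12.2
shift [0.2783 0.6211 0.0077] turn [0.0003 0.0006 0.2326] len 170.0 42.0
```

View pics/s10c.png

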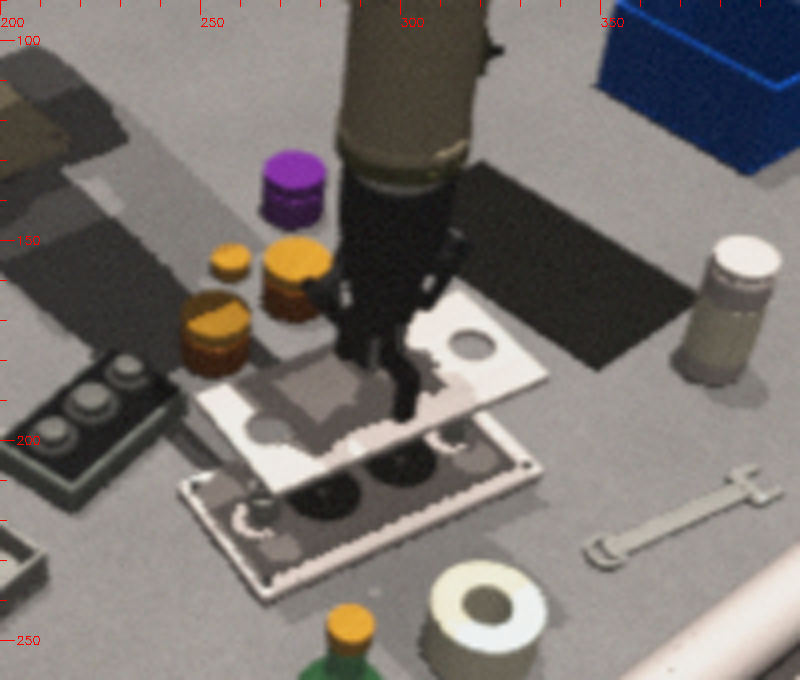

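```bash
python3 -m jog '[[0.06,0.12,0,0,0,0.046],[0.12,0.24,0,0,0,0.093],[0.18,0.36,0,0,0,0.14],[0.25,0.5,0,0,0,0.186],[0.278,0.621,0,0,0,0.232],[0.278,0.621,0,0,0,0.232]]'
python3 - <<'E'
from h import *
d=r.snapshot("top"); crop(d,"t11c",90,100,290,270,4)
print(w(d,130,143,80),[w(d,*p,4) for p in ((161,190),(119.5,202),(140,240))])
mv(511,342,110,92)
E
```

```text
time: 16.95
tool_pos: [572.6, 193.8, 109.6]
tcp_rot: [-180.0, -0.1, 130.0]
ft_force: [-0.7, -0.3, -4.1]
finger_gap: 12.0
[703.7 362.5  80. ] [array([547.9, 272.7,   4. ]), array([507.2, 421.3,   4. ]), array([370.9, 345.1,   4. ])]
shift [ 0.6189  0.1989 -0.001 ] turn [-6.000e-04 -2.000e-04  2.126e-01] len 163.0 38.0
```

View pics/t11c.png

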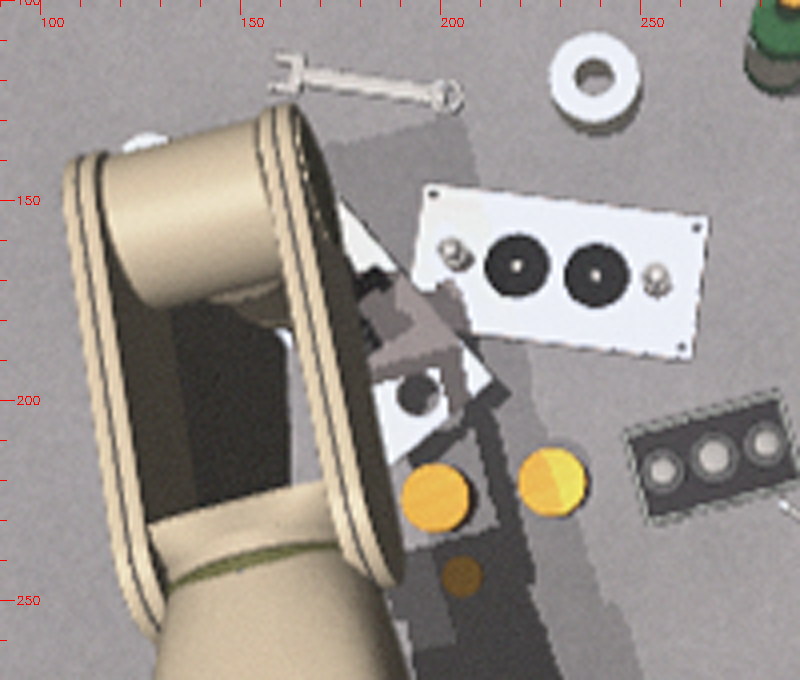

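```bash
python3 -m jog '[[0.12,0.04,0,0,0,0.043],[0.25,0.08,0,0,0,0.086],[0.4,0.12,0,0,0,0.129],[0.52,0.16,0,0,0,0.17],[0.619,0.199,0,0,0,0.213],[0.619,0.199,0,0,0,0.213],[0.619,0.199,0.12,0,0,0.213],[0.619,0.199,0.24,0,0,0.213],[0.619,0.199,0.34,0,0,0.213],[0.619,0.199,0.34,0,0,0.213]]'
python3 - <<'E'
from h import *
d=r.snapshot("scene"); crop(d,"s12c",220,90,420,240,4)
mv(511,342,12,92)
E
```

```text
time: 18.0
tool_pos: [509.4, 336.8, 20.3]
tcp_rot: [-179.5, 0.3, 91.9]
ft_force: [-1.7, -0.8, -5.1]
finger_gap: 12.1
shift [0.0165 0.0009 0.044 ] turn [-0.0017  0.001  -0.001 ] len 12.0 0.0
```

View pics/s12c.png

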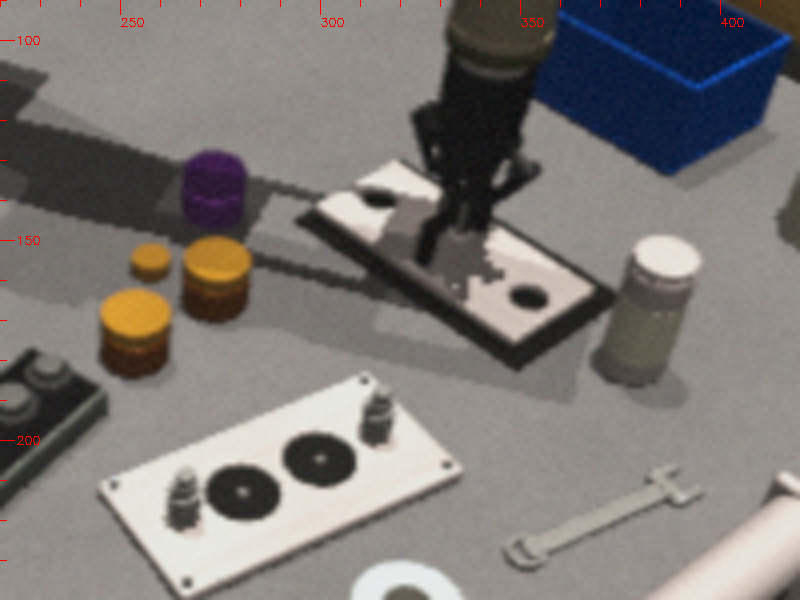

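```bash
python3 -m jog '[[0.016,0,0.02,0,0,0],[0.016,0,0.034,0,0,0],[0.016,0,0.034,0,0,0]]'; python3 -m jog '[[0,0,0,0,0,0],[0,0,0,0,0,0],[0,0,0,0,0,0],[0,0,0,0,0,0],[0,0,0,0,0,0],[0,0,-0.1,0,0,0],[0,0,-0.25,0,0,0],[0,0,-0.4,0,0,0],[0,0,-0.5,0,0,0]]' 1
python3 - <<'E'
from h import *
d=r.snapshot("wrist"); cv2.imwrite("pics/w13.png",d["pixels"][:,:,::-1])
E
```

```text
time: 18.35
tool_pos: [513.3, 344.7, 18.2]
tcp_rot: [179.9, -0.0, 91.8]
ft_force: [0.7, -0.5, -4.2]
finger_gap: 12.0
time: 19.25
tool_pos: [513.6, 345.0, 145.7]
tcp_rot: [179.8, -0.1, 91.8]
ft_force: [0.3, 0.5, 0.4]
finger_gap: 85.5
```

View pics/w13.png

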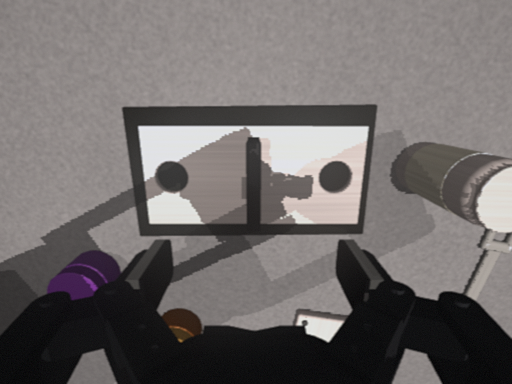

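Run:
```python
from h import *
d=r.snapshot("top"); crop(d,"t14c",180,140,290,270,5)
hsv=cv2.cvtColor(d["pixels"],cv2.COLOR_RGB2HSV)
m=cv2.inRange(hsv,(15,110,80),(32,255,255)); m[:,:185]=0; m[:200]=0;m[:,245:]=0
n,l,st,c=cv2.connectedComponentsWithStats(m)
for i in range(1,n):
    if st[i,4]>20: print("lid",st[i],c[i],w(d,*c[i],50),w(d,*c[i],15))
g=d["pixels"].max(2); m=cv2.inRange(g,0,80); m[:150]=0;m[190:]=0;m[:,200:][:,60:]=0;m[:,:200]=0
n,l,st,c=cv2.connectedComponentsWithStats(m)
for i in range(1,n):
    if st[i,4]>20: print("disc",st[i],c[i],w(d,*c[i],14))
```

```text
lid [220 212  17  17 231] [227.64935065 220.04761905] [434.7  30.7  50. ] [435.9  33.1  15. ]
lid [190 216  17  17 232] [198.40517241 224.03448276] [422.7 131.2  50. ] [423.6 136.4  15. ]
lid [201 239  10  10  80] [205.125 243.5  ] [356.3 108.3  50. ] [355.3 112.8  15. ]
disc [211 159  16  15 175] [218.68       166.09714286] [629.5  63.6  14. ]
disc [231 161  16  16 175] [238.46857143 168.57714286] [619.2  -7.3  14. ]
```

View pics/t14c.png

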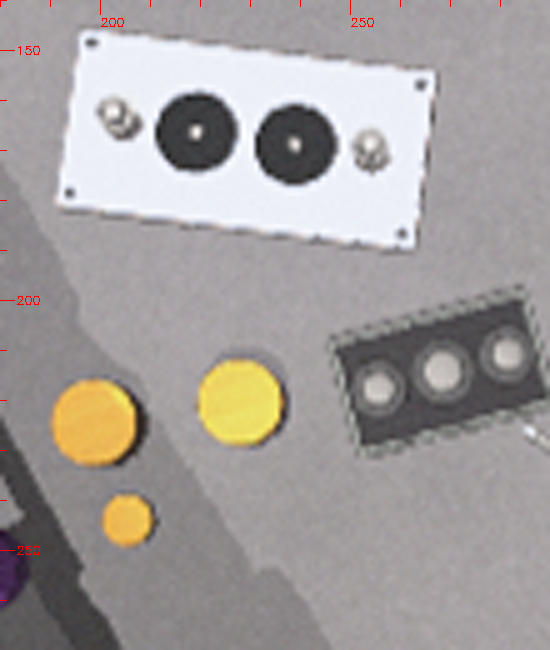

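Run:
```python
from h import *
mv(422,130,110,45)
```

```text
shift [-0.8529 -0.4014  0.1461] turn [ 0.0018 -0.0023  0.2598] len 238.0 47.0
```

```bash
python3 -m jog '[[-0.853,-0.401,0.146,0.002,-0.002,0.26],[-0.853,-0.401,0.146,0.002,-0.002,0.26],[-0.853,-0.401,0.146,0.002,-0.002,0.26],[-0.853,-0.401,0.146,0.002,-0.002,0.26],[-0.853,-0.401,0.146,0.002,-0.002,0.26],[-0.853,-0.401,0.146,0.002,-0.002,0.26],[-0.853,-0.401,0.146,0.002,-0.002,0.26]]'
python3 - <<'E'
from h import *
d=r.snapshot("wrist"); cv2.imwrite("pics/w15.png",d["pixels"][:,:,::-1])
print(px(d,(422,130,50)))
hsv=cv2.cvtColor(d["pixels"],cv2.COLOR_RGB2HSV)
m=cv2.inRange(hsv,(15,110,80),(32,255,255))
n,l,st,c=cv2.connectedComponentsWithStats(m)
for i in range(1,n):
    if st[i,4]>100: print("lid",st[i],c[i],w(d,*c[i],50))
E
```

```text
time: 20.05
tool_pos: [418.1, 127.2, 105.0]
tcp_rot: [-179.8, 0.5, 44.8]
ft_force: [0.0, 0.3, 1.2]
finger_gap: 85.5
[255.5 193.6]
lid [ 218  158   70   68 3720] [252.95806452 191.81505376] [421.6 132.5  50. ]
lid [202 226  34  32 847] [218.37662338 241.2987013 ] [368.3 122.1  50. ]
lid [ 309  230   66   58 1623] [333.76833025 254.59889094] [430.5  41.2  50. ]
```

View pics/w15.png

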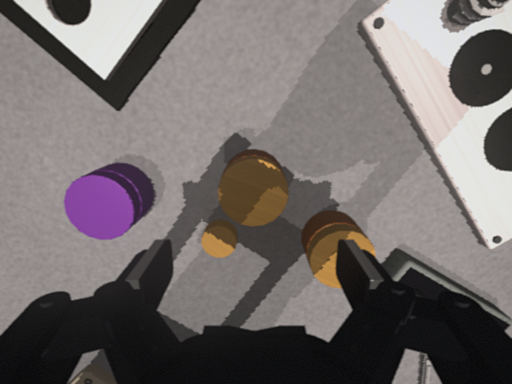

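Run:
```python
from h import *
mv(422,131,-8,45)
```

```text
shift [0.0216 0.002  0.4536] turn [-0.0011  0.0026  0.    ] len 114.0 1.0
```

```bash
python3 -m jog '[[0.022,0.002,0,-0.001,0.002,0],[0.022,0.002,0.1,-0.001,0.002,0],[0.022,0.002,0.25,-0.001,0.002,0],[0.022,0.002,0.4,-0.001,0.002,0],[0.022,0.002,0.454,-0.001,0.002,0],[0.022,0.002,0.454,-0.001,0.002,0]]';python3 -m jog '[[0,0,0,0,0,0],[0,0,0,0,0,0],[0,0,0,0,0,0],[0,0,0,0,0,0],[0,0,0,0,0,0]]' 0 50
```

```text
time: 20.7
tool_pos: [420.0, 131.8, -10.4]
tcp_rot: [-179.8, 0.3, 45.1]
ft_force: [-0.7, -1.0, 0.0]
finger_gap: 85.3
time: 21.2
tool_pos: [424.3, 131.9, -5.8]
tcp_rot: [179.9, -0.1, 45.0]
ft_force: [0.0, 1.7, 7.0]
finger_gap: 58.2
```

```bash
python3 -m jog '[[0,0,-0.05,0,0,0],[0,0,-0.15,0,0,0],[0,0,-0.3,0,0,0],[0,0,-0.38,0,0,0],[0,0,-0.38,0,0,0]]' - 70
python3 - <<'E'
from h import *
mv(628,63,90,82)
d=r.snapshot("wrist"); cv2.imwrite("pics/w16.png",d["pixels"][:,:,::-1])
E
```

```text
time: 21.7
tool_pos: [425.3, 131.9, 91.8]
tcp_rot: [179.8, -0.2, 45.0]
ft_force: [-0.2, 0.1, -1.9]
finger_gap: 57.6
shift [0.3787 0.768  0.0121] turn [ 0.0017 -0.0009 -0.2057] len 214.0 37.0
```

View pics/w16.png

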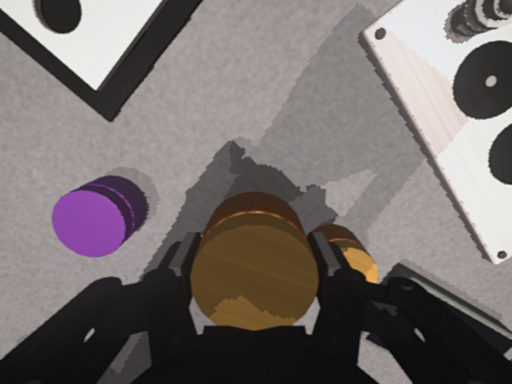

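Run:
```python
from h import *
from scipy.spatial.transform import Rotation as R
d=r.snapshot("wrist");s=r.sense();crop(d,"w16c",170,170,340,340,4)
for v in (258,262,266,270,274):
    p=w(d,254.5,v,147); print(v,p,R.from_euler("xyz",s["tcp_rot"],degrees=True).inv().apply(p-s["tool_pos"]).round(1))
print(px(d,s["tool_pos"]+[0,0,55]))
for x in (-29.5,0,29.5): print(px(d,s["tool_pos"]+R.from_euler("xyz",s["tcp_rot"],degrees=True).apply([x,0,-55])))
```

```text
258 [432.3 140.1 147. ] [ 12.9   0.7 -59.3]
262 [430.9 138.7 147. ] [ 10.9   0.7 -59.3]
266 [429.5 137.3 147. ] [  9.    0.7 -59.3]
270 [428.1 135.9 147. ] [  7.    0.7 -59.3]
274 [426.7 134.5 147. ] [  5.    0.7 -59.3]
[253.  278.2]
[253.  330.4]
[252.9 278.1]
[252.8 218.2]
```

View pics/w16c.png

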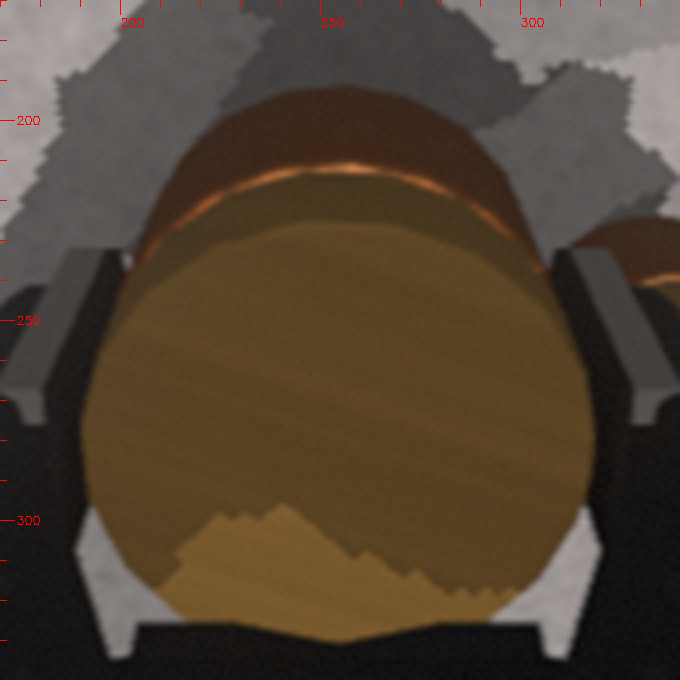

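```bash
python3 -m jog '[[0.379,0.768,0,0.001,-0.001,-0.206],[0.379,0.768,0,0.001,-0.001,-0.206],[0.379,0.768,0,0.001,-0.001,-0.206],[0.379,0.768,0,0.001,-0.001,-0.206],[0.379,0.768,0,0.001,-0.001,-0.206],[0.379,0.768,0,0.001,-0.001,-0.206],[0.379,0.768,0,0.001,-0.001,-0.206],[0.379,0.768,0,0.001,-0.001,-0.206]]'
python3 - <<'E'
from h import *
d=r.snapshot("wrist"); crop(d,"w17",100,60,420,384,2)
d=r.snapshot("scene"); crop(d,"s17",200,90,380,250,4)
E
```

```text
time: 22.6
tool_pos: [623.4, 63.1, 86.1]
tcp_rot: [-179.6, 0.2, 82.0]
ft_force: [-0.6, -0.8, -0.5]
finger_gap: 57.8
```

View pics/w17.png

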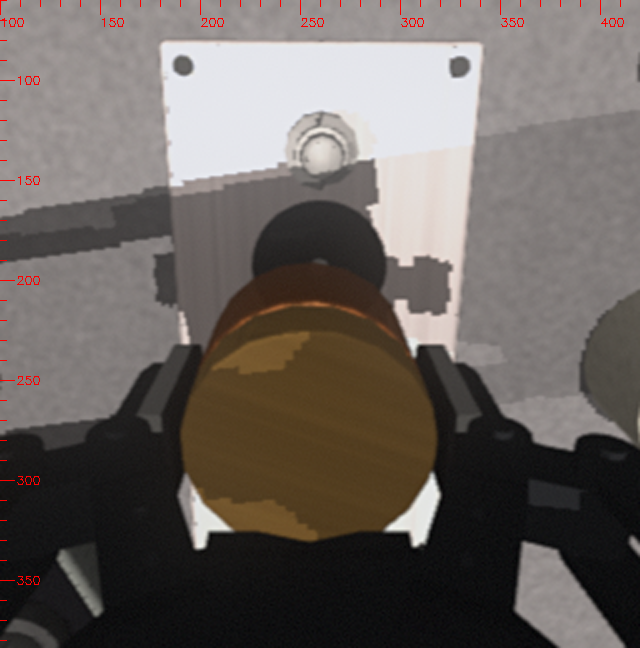

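View pics/s17.png

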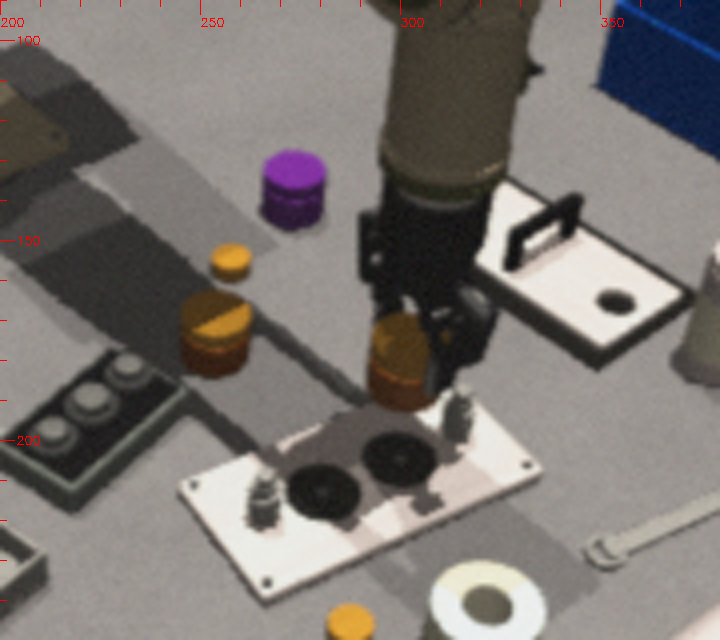

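Run:
```python
from h import *
d=r.snapshot("wrist"); print(r.sense()["tool_pos"],r.sense()["tcp_rot"])
print("hub",w(d,259.5,191,14),"stud",w(d,260.2,138,66))
print("corners",[w(d,*p,14) for p in ((181,81),(341,81.5),(191.5,93),(329.5,93))])
print(px(d,(629,63,14)))
mv(627,62,30,82); mv(627,62,10,82)
```

```text
[624.28236449  63.12279125  87.34195899] [-179.71245828    0.18818535   82.05619027]
hub [628.4  64.3  14. ] stud [635.2 116.2  66. ]
corners [array([579. , 163.1,  14. ]), array([704.2, 145.1,  14. ]), array([585.4, 153.2,  14. ]), array([694.7, 137.8,  14. ])]
[260.3 192.3]
shift [-0.0022  0.0125  0.2293] turn [-0.0016  0.001   0.0003] len 57.0 0.0
shift [-0.0019  0.0129  0.3093] turn [-0.0016  0.001   0.0003] len 77.0 0.0
```

```bash
python3 -m jog '[[0,0,0,0,0,0],[0,0,0,0,0,0],[0,0,0,0,0,0]]'
python3 - <<'E'
from h import *
mv(628.3,63.5,10,82)
E
```

```text
time: 23.05
tool_pos: [625.1, 62.7, 87.4]
tcp_rot: [-179.7, 0.2, 82.1]
ft_force: [0.0, 0.3, -2.0]
finger_gap: 57.9
shift [0.0061 0.0138 0.3094] turn [-0.0015  0.0011  0.0003] len 77.0 0.0
```

```bash
python3 -m jog '[[0.006,0.014,0.05,-0.001,0.001,0],[0.006,0.014,0.13,-0.001,0.001,0],[0.006,0.014,0.22,-0.001,0.001,0],[0.006,0.014,0.28,-0.001,0.001,0],[0.006,0.014,0.3,-0.001,0.001,0],[0.006,0.014,0.309,-0.001,0.001,0],[0.006,0.014,0.309,-0.001,0.001,0],[0.006,0.014,0.309,-0.001,0.001,0]]'
python3 - <<'E'
from h import *
d=r.snapshot("scene"); crop(d,"s18",230,120,360,250,5)
mv(628.3,63.5,8.5,82)
E
```

```text
time: 23.85
tool_pos: [629.4, 63.4, 11.1]
tcp_rot: [180.0, -0.0, 82.0]
ft_force: [0.2, 0.1, -2.1]
finger_gap: 57.8
shift [-0.0001 -0.0045  0.0107] turn [ 0.0001 -0.0001  0.0002] len 3.0 0.0
```

View pics/s18.png

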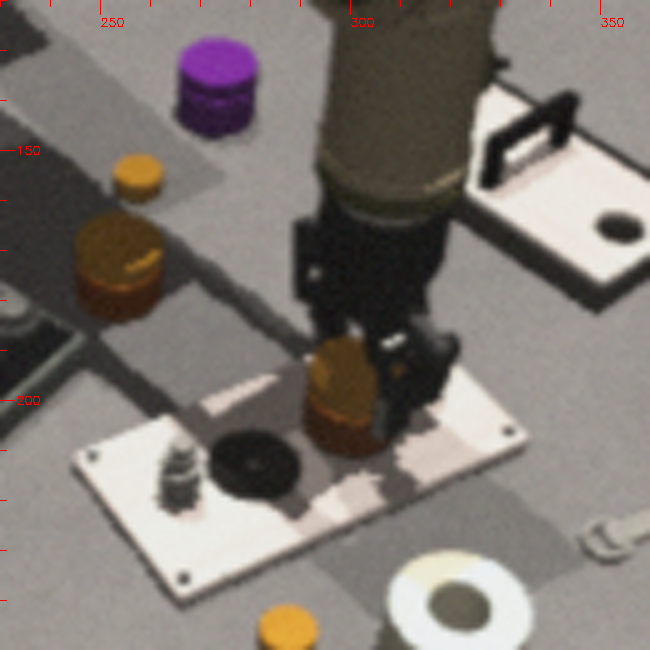

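Lower the last few mm, release and rise straight up.

```bash
python3 -m jog '[[0,-0.004,0.006,0,0,0],[0,-0.004,0.012,0,0,0],[0,-0.004,0.012,0,0,0]]'; python3 -m jog '[[0,0,0,0,0,0],[0,0,0,0,0,0],[0,0,0,0,0,0],[0,0,0,0,0,0],[0,0,0,0,0,0]]' 1; python3 -m jog '[[0,0,-0.1,0,0,0],[0,0,-0.25,0,0,0],[0,0,-0.4,0,0,0],[0,0,-0.45,0,0,0],[0,0,-0.45,0,0,0]]'
python3 - <<'E'
from h import *
d=r.snapshot("wrist"); crop(d,"w19",100,60,420,384,2)
E
```

```text
time: 24.2
tool_pos: [628.0, 63.5, 8.5]
tcp_rot: [-180.0, -0.0, 82.0]
ft_force: [-3.5, -0.1, 7.5]
finger_gap: 57.8
time: 24.7
tool_pos: [627.3, 63.5, 6.7]
tcp_rot: [-179.9, 0.0, 82.0]
ft_force: [-0.2, -0.4, -0.5]
finger_gap: 85.3
time: 25.2
tool_pos: [629.7, 63.5, 122.6]
tcp_rot: [179.8, -0.0, 82.0]
ft_force: [-0.3, -0.3, 0.3]
finger_gap: 85.2
```

View pics/w19.png

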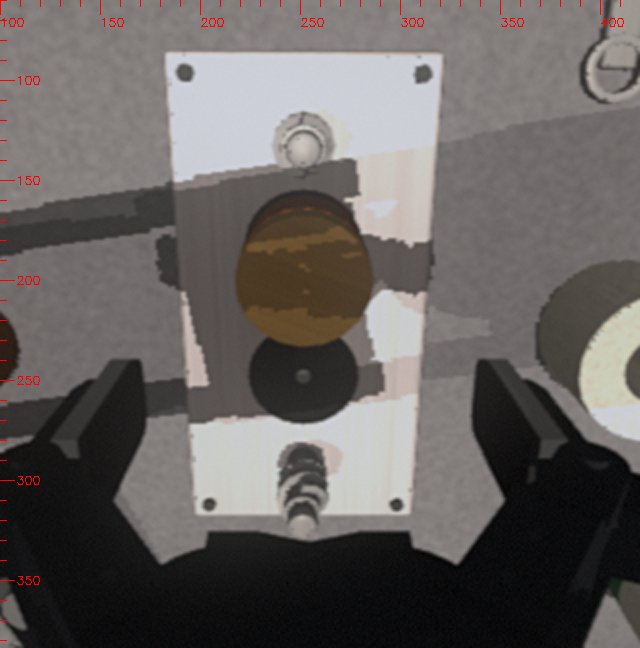

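Run:
```python
from h import *
d=r.snapshot("wrist")
print("jar",w(d,251.8,198,64),"hubB",w(d,251.5,248,14),"studs",w(d,251.5,133,66),w(d,251,321,66))
t=r.snapshot("top"); hsv=cv2.cvtColor(t["pixels"],cv2.COLOR_RGB2HSV)
m=cv2.inRange(hsv,(15,110,60),(32,255,255)); m[:,:185]=0; m[:150]=0;m[:,245:]=0
n,l,st,c=cv2.connectedComponentsWithStats(m)
for i in range(1,n):
    if st[i,4]>60: print("lid",st[i],c[i],w(t,*c[i],50))
mv(434,30,110,82)
```

```text
jar [626.4  64.9  64. ] hubB [615.2  -7.8  14. ] studs [633.7 117.5  66. ] [608.3 -56.3  66. ]
lid [229 212   8  17  96] [231.70833333 219.98958333] [434.7  16.8  50. ]
shift [-0.2389 -0.7431  0.0322] turn [-0.0016  0.0002  0.0002] len 195.0 0.0
```

```bash
python3 -m jog '[[-0.239,-0.743,0.03,-0.001,0,0],[-0.239,-0.743,0.03,-0.001,0,0],[-0.239,-0.743,0.03,-0.001,0,0],[-0.239,-0.743,0.03,-0.001,0,0],[-0.239,-0.743,0.03,-0.001,0,0],[-0.239,-0.743,0.03,-0.001,0,0],[-0.239,-0.743,0.03,-0.001,0,0]]'
python3 - <<'E'
from h import *
d=r.snapshot("wrist"); crop(d,"w20",100,60,420,384,2)
print(px(d,(434,30.5,50)))
mv(434,30.5,-8,82)
E
```

```text
time: 26.05
tool_pos: [436.0, 30.0, 112.0]
tcp_rot: [179.9, 0.0, 82.0]
ft_force: [0.8, -0.1, 0.3]
finger_gap: 85.3
[251.8 196.8]
shift [ 4.000e-04 -1.040e-02  4.809e-01] turn [0.0005 0.     0.0003] len 120.0 0.0
```

View pics/w20.png

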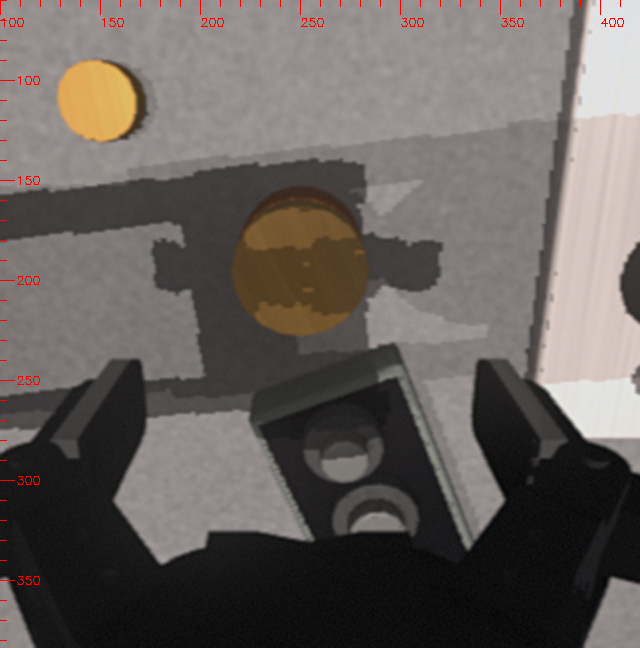

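```bash
python3 -m jog '[[0.008,-0.014,0.1,0,0,0],[0.008,-0.014,0.25,0,0,0],[0.008,-0.014,0.4,0,0,0],[0.008,-0.014,0.46,0,0,0],[0.008,-0.014,0.481,0,0,0],[0.008,-0.014,0.481,0,0,0]]';python3 -m jog '[[0,0,0,0,0,0],[0,0,0,0,0,0],[0,0,0,0,0,0],[0,0,0,0,0,0],[0,0,0,0,0,0]]' 0 50; python3 -m jog '[[0,0,-0.05,0,0,0],[0,0,-0.15,0,0,0],[0,0,-0.3,0,0,0],[0,0,-0.38,0,0,0],[0,0,-0.38,0,0,0],[0,0,-0.38,0,0,0]]' - 70;  python3 - <<'E'
from h import *
mv(617,-9,90,82)
d=r.snapshot("wrist"); crop(d,"w21",100,60,420,384,2)
E
```

```text
time: 26.7
tool_pos: [432.5, 32.5, -8.6]
tcp_rot: [-180.0, 0.0, 82.1]
ft_force: [0.2, 0.6, -0.5]
finger_gap: 85.5
time: 27.2
tool_pos: [434.2, 32.4, -6.2]
tcp_rot: [179.7, -0.0, 82.0]
ft_force: [-0.1, 0.3, 6.1]
finger_gap: 58.2
time: 27.8
tool_pos: [432.2, 32.5, 87.0]
tcp_rot: [179.9, 0.0, 82.0]
ft_force: [-0.7, -0.4, -2.9]
finger_gap: 57.9
shift [-0.062   0.7551 -0.0104] turn [0.0007 0.     0.0002] len 189.0 0.0
```

View pics/w21.png

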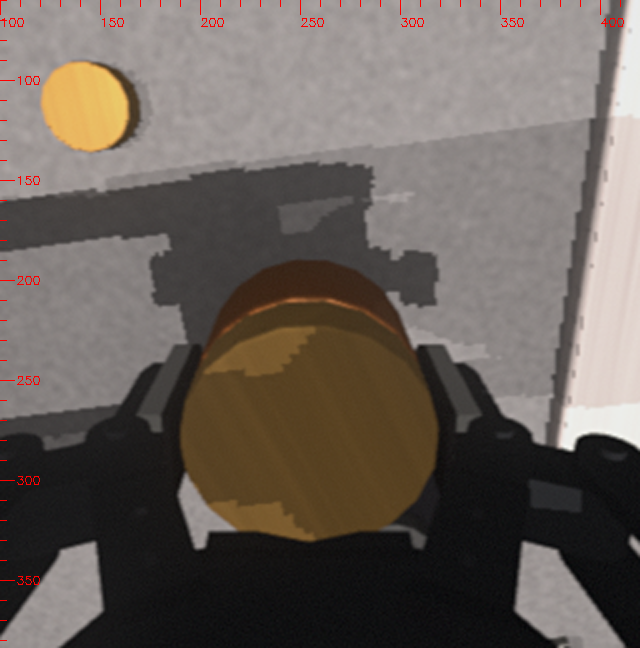

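```bash
python3 -m jog '[[-0.062,0.755,-0.01,0,0,0],[-0.062,0.755,-0.01,0,0,0],[-0.062,0.755,-0.01,0,0,0],[-0.062,0.755,-0.01,0,0,0],[-0.062,0.755,-0.01,0,0,0],[-0.062,0.755,-0.01,0,0,0],[-0.062,0.755,-0.01,0,0,0],[-0.062,0.755,-0.01,0,0,0]]'
python3 - <<'E'
from h import *
d=r.snapshot("wrist"); crop(d,"w22",100,60,420,384,2)
mv(617.3,-8.5,10.5,82)
E
```

```text
time: 28.65
tool_pos: [615.7, -8.6, 89.3]
tcp_rot: [180.0, 0.0, 82.1]
ft_force: [-0.2, 0.9, -1.4]
finger_gap: 57.3
shift [0.0014 0.0047 0.3172] turn [0.0003 0.0001 0.0004] len 79.0 0.0
```

View pics/w22.png

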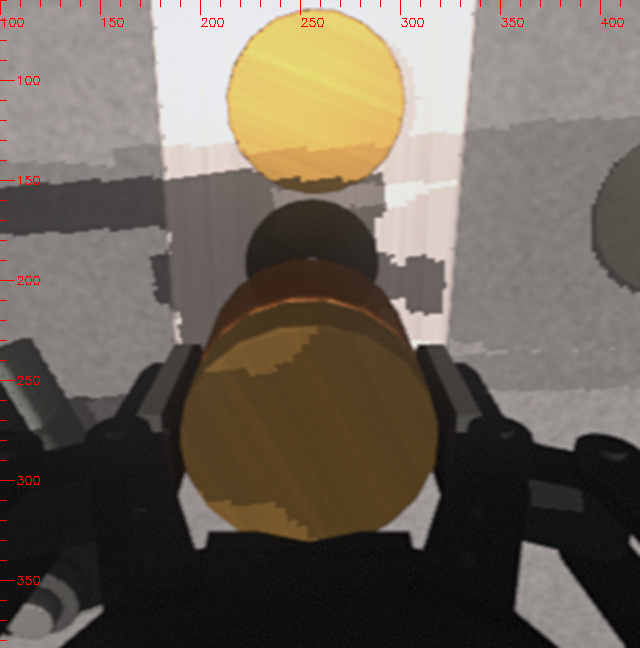

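```bash
python3 -m jog '[[0.001,0.006,0.05,0,0,0],[0.001,0.006,0.13,0,0,0],[0.001,0.006,0.22,0,0,0],[0.001,0.006,0.28,0,0,0],[0.001,0.006,0.305,0,0,0],[0.001,0.006,0.314,0,0,0],[0.001,0.006,0.32,0,0,0],[0.001,0.006,0.323,0,0,0],[0.001,0.006,0.323,0,0,0]]'
```

```text
time: 29.6
tool_pos: [619.3, -9.1, 9.9]
tcp_rot: [179.8, 0.0, 82.0]
ft_force: [0.3, 0.9, -1.8]
finger_gap: 57.8
```

```bash
python3 -m jog '[[0,-0.005,0.004,0,0,0],[0,-0.005,0.008,0,0,0],[0,-0.005,0.008,0,0,0]]';python3 -m jog '[[0,0,0,0,0,0],[0,0,0,0,0,0],[0,0,0,0,0,0],[0,0,0,0,0,0],[0,0,0,0,0,0]]' 1; python3 -m jog '[[0,0,-0.1,0,0,0],[0,0,-0.25,0,0,0],[0,0,-0.4,0,0,0],[0,0,-0.45,0,0,0],[0,0,-0.45,0,0,0]]'
python3 - <<'E'
from h import *
d=r.snapshot("wrist"); crop(d,"w23",100,60,420,384,2)
E
```

```text
time: 29.9
tool_pos: [617.7, -8.8, 8.0]
tcp_rot: [179.9, 0.0, 82.0]
ft_force: [-3.2, -0.6, 5.4]
finger_gap: 57.6
time: 30.4
tool_pos: [617.3, -8.8, 6.9]
tcp_rot: [179.9, 0.0, 82.0]
ft_force: [-0.2, -0.3, -0.3]
finger_gap: 85.3
time: 30.9
tool_pos: [619.3, -9.0, 122.6]
tcp_rot: [179.6, -0.0, 82.0]
ft_force: [-0.8, 0.2, -0.2]
finger_gap: 85.5
```

View pics/w23.png

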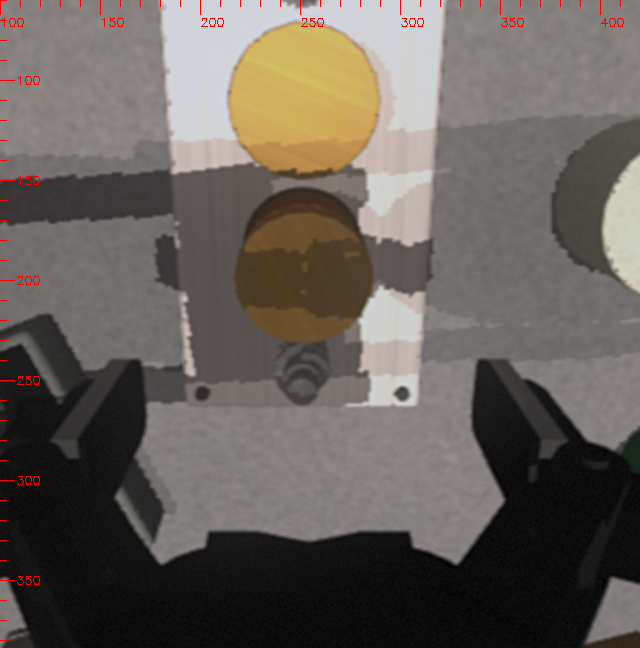

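Run:
```python
from h import *
d=r.snapshot("wrist")
print("jarb",w(d,251.8,197,64),"jara",w(d,251.8,109.5,64),"stud",w(d,251,252,66))
d=r.snapshot("top"); crop(d,"t23",110,130,380,290,3)
```

```text
jarb [616.3  -6.7  64. ] jara [626.1  62.2  64. ] stud [608.6 -56.   66. ]
```

View pics/t23.png

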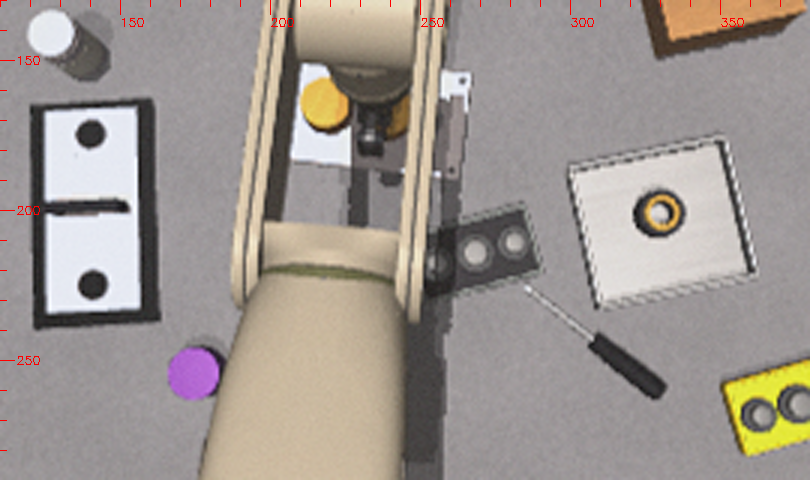

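Run:
```python
from h import *
mv(442,-64,100,104)
```

```text
shift [-0.3155 -0.6583  0.0703] turn [-0.0006 -0.     -0.122 ] len 183.0 22.0
```

```bash
python3 -m jog '[[-0.2,-0.5,0,0,0,-0.1],[-0.316,-0.658,0.07,0,0,-0.122],[-0.316,-0.658,0.07,0,0,-0.122],[-0.316,-0.658,0.07,0,0,-0.122],[-0.316,-0.658,0.07,0,0,-0.122],[-0.316,-0.658,0.07,0,0,-0.122],[-0.316,-0.658,0.07,0,0,-0.122]]' 0 30;  python3 - <<'E'
from h import *
print(r.sense()["tcp_rot"],r.sense()["tool_pos"],r.sense()["finger_gap"])
d=r.snapshot("wrist"); crop(d,"w24",100,60,420,384,2)
mv(442,-64,40,104)
E
```

```text
time: 31.75
tool_pos: [443.9, -64.1, 101.4]
tcp_rot: [179.9, 0.0, 104.0]
ft_force: [0.0, -0.6, 0.4]
finger_gap: -0.0
[1.79939517e+02 1.89049510e-02 1.03996594e+02] [443.88368389 -64.08459616 101.41296158] -0.03302349935322303
shift [ 0.0024 -0.0088  0.2467] turn [0.0004 0.0002 0.0001] len 62.0 0.0
```

View pics/w24.png

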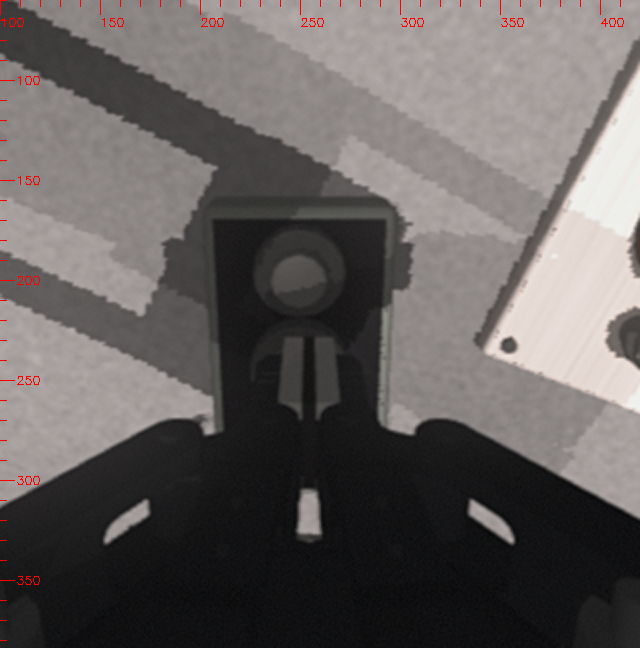

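Run:
```python
from h import *
d=r.snapshot("wrist")
for z in (36,42,46): print(z,w(d,249.2,198,z))
t=r.snapshot("top"); s=r.snapshot("scene")
for z in (36,40,44,48): print(z,w(t,110+436/3,130+263/3,z),w(s,110+368/3,110+215/3,z))
```

```text
36 [440.6 -67.1  36. ]
42 [440.2 -65.2  42. ]
46 [440.  -63.9  46. ]
36 [441.8 -64.5  36. ] [432.3 -56.9  36. ]
40 [441.7 -64.5  40. ] [435.8 -59.4  40. ]
44 [441.5 -64.5  44. ] [439.2 -61.8  44. ]
48 [441.4 -64.5  48. ] [442.7 -64.2  48. ]
```

Run:
```python
from h import *
mv(440.8,-64.3,28,104)
```

```text
shift [ 0.0024 -0.0134  0.2952] turn [0.0004 0.0002 0.0002] len 74.0 0.0
```

```bash
python3 -m jog '[[0.002,-0.013,0.1,0,0,0],[0.002,-0.013,0.2,0,0,0],[0.002,-0.013,0.27,0,0,0],[0.002,-0.013,0.295,0,0,0],[0.002,-0.013,0.295,0,0,0]]'; python3 -m jog '[[0,0,0.01,0,0,0],[0,0,0.01,0,0,0]]';python3 -m jog '[[0,0,0.01,0,0,0],[0,0,0.01,0,0,0]]'
python3 - <<'E'
from h import *
d=r.snapshot("scene"); crop(d,"s25",180,130,280,230,6)
E
```

```text
time: 32.45
tool_pos: [439.8, -64.3, 27.5]
tcp_rot: [-180.0, -0.0, 104.0]
ft_force: [-2.8, 0.6, 2.7]
finger_gap: 0.0
time: 32.65
tool_pos: [441.2, -64.7, 26.5]
tcp_rot: [179.8, 0.1, 104.0]
ft_force: [-1.4, 0.5, 3.4]
finger_gap: 0.1
time: 32.85
tool_pos: [441.3, -64.8, 24.3]
tcp_rot: [179.8, 0.1, 104.0]
ft_force: [-2.0, 2.0, 8.1]
finger_gap: -0.2
```

View pics/s25.png

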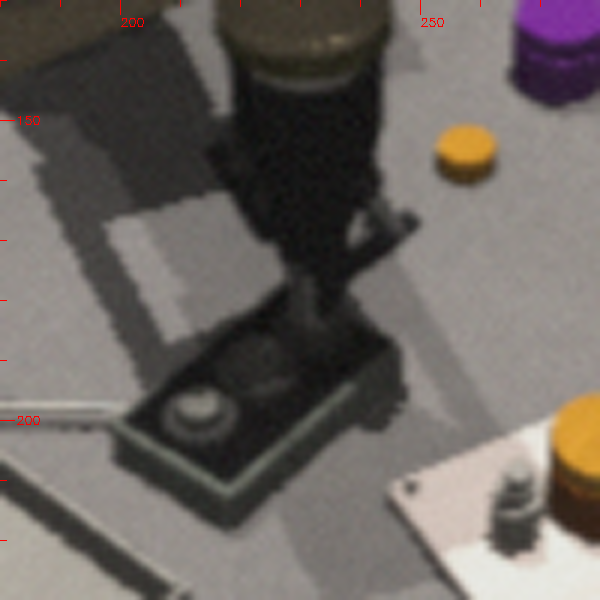

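```bash
python3 -m jog '[[0,0,0.01,0,0,0],[0,0,0.016,0,0,0],[0,0,0.016,0,0,0]]'; python3 -m jog '[[0,0,0.008,0,0,0],[0,0,0.016,0,0,0],[0,0,0.016,0,0,0]]'
python3 - <<'E'
from h import *
d=r.snapshot("wrist"); crop(d,"w26",170,150,340,340,4)
E
```

```text
time: 33.2
tool_pos: [441.8, -64.8, 23.5]
tcp_rot: [179.8, 0.1, 104.0]
ft_force: [-20.8, 6.6, 47.1]
finger_gap: -0.1
time: 33.5
tool_pos: [442.3, -64.9, 22.9]
tcp_rot: [179.9, 0.1, 104.0]
ft_force: [-40.6, 10.3, 86.0]
finger_gap: -0.3
```

View pics/w26.png

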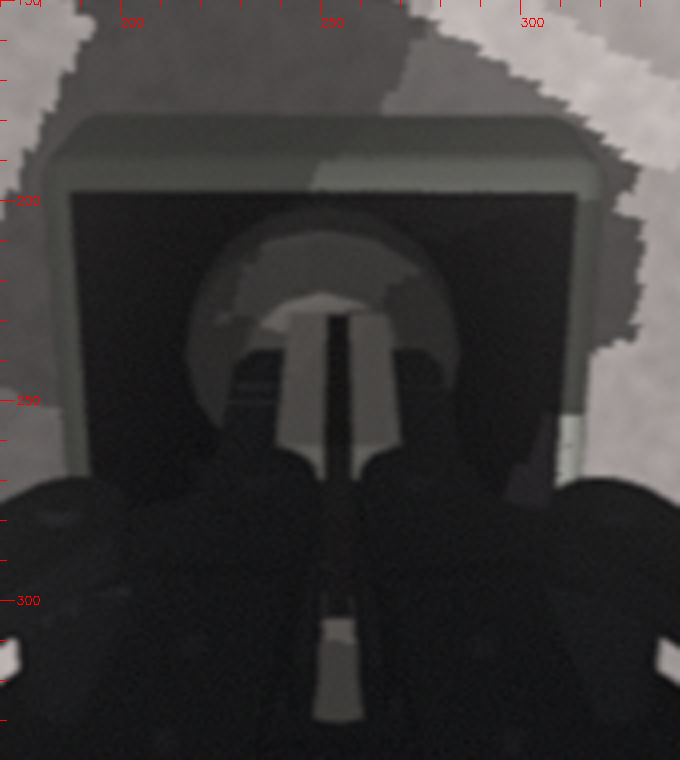

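```bash
python3 -m jog '[[0,0,-0.06,0,0,0],[0,0,-0.18,0,0,0],[0,0,-0.18,0,0,0],[-0.2,0,-0.18,0,0,0],[-0.368,0,-0.18,0,0,0],[-0.368,0,-0.18,0,0,0],[-0.368,0,-0.18,0,0,0]]'
python3 - <<'E'
from h import *
d=r.snapshot("wrist"); crop(d,"w27",170,100,340,290,4)
print([px(d,(463.2,-153.5,z)) for z in (36,45,48)])
for z in (44,46,48): print(w(d,0,0,z)[0:0])
mv(463.2,-153.5,31,104)
E
```

```text
time: 34.25
tool_pos: [462.1, -154.5, 59.4]
tcp_rot: [180.0, 0.0, 103.9]
ft_force: [-0.1, 0.3, 0.1]
finger_gap: 0.0
[array([255.9, 213. ]), array([256. , 217.8]), array([256. , 219.6])]
[]
[]
[]
shift [-0.001   0.0053  0.1132] turn [ 0.0001 -0.0001 -0.0003] len 28.0 0.0
```

View pics/w27.png

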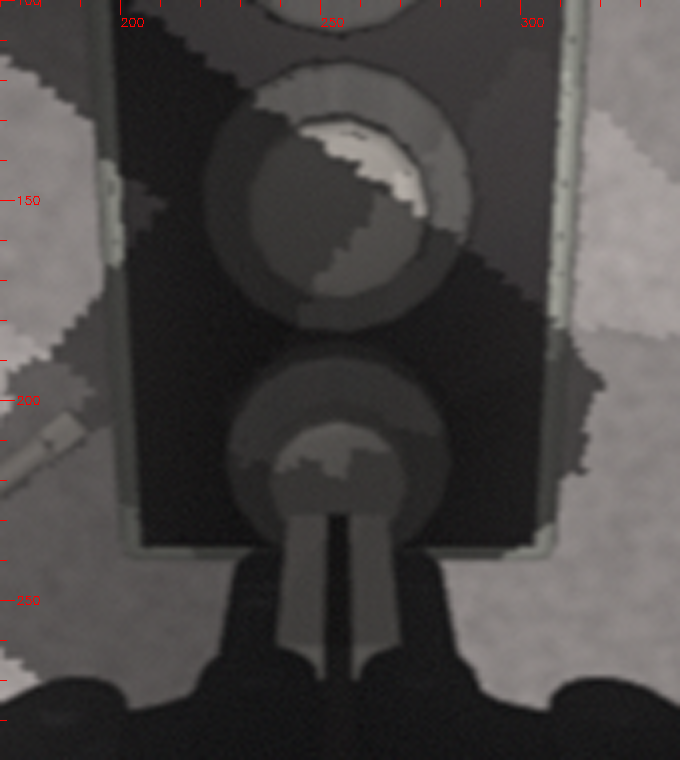

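```bash
python3 -m jog '[[-0.002,0.003,0.06,0,0,0],[-0.002,0.003,0.1,0,0,0],[-0.002,0.003,0.113,0,0,0],[-0.002,0.003,0.13,0,0,0],[-0.002,0.003,0.14,0,0,0],[-0.002,0.003,0.143,0,0,0],[-0.002,0.003,0.143,0,0,0]]'; python3 -m jog '[[0,0,0.004,0,0,0],[0,0,0.004,0,0,0]]'
```

```text
time: 35.0
tool_pos: [463.5, -154.0, 24.7]
tcp_rot: [179.9, 0.0, 104.0]
ft_force: [-2.0, 2.9, 3.3]
finger_gap: -0.5
time: 35.2
tool_pos: [463.8, -154.2, 24.3]
tcp_rot: [179.9, 0.1, 104.0]
ft_force: [-4.6, 3.5, 10.4]
finger_gap: 0.5
```

```bash
python3 -m jog '[[0,0,0.005,0,0,0],[0,0,0.005,0,0,0],[0,0,0.005,0,0,0]]'; python3 -m jog '[[0,0,-0.06,0,0,0],[0,0,-0.16,0,0,0],[0,0,-0.16,0,0,0],[0.1,0,-0.16,0,0,0],[0.184,0,-0.16,0,0,0],[0.184,0,-0.16,0,0,0],[0.184,0,-0.16,0,0,0]]'
python3 - <<'E'
from h import *
d=r.snapshot("wrist"); crop(d,"w28",170,100,340,290,4)
mv(452,-109,31,104)
E
```

```text
time: 35.5
tool_pos: [463.9, -154.3, 24.0]
tcp_rot: [179.9, 0.1, 104.0]
ft_force: [-9.4, 6.6, 20.8]
finger_gap: 0.2
time: 36.2
tool_pos: [452.2, -109.6, 61.7]
tcp_rot: [179.9, 0.1, 104.1]
ft_force: [-0.1, 0.3, 0.4]
finger_gap: 0.0
shift [ 0.0042 -0.0004  0.1233] turn [0.0004 0.0004 0.0001] len 31.0 0.0
```

View pics/w28.png

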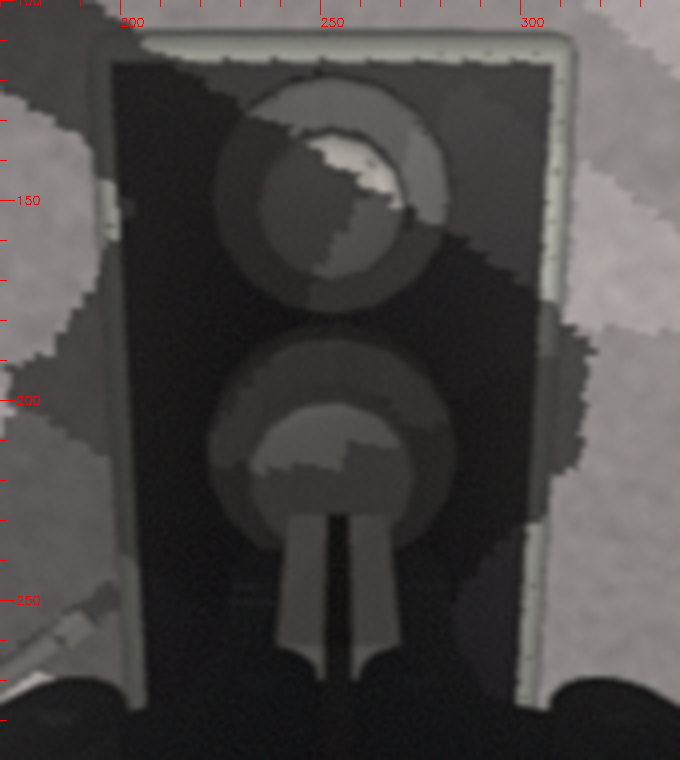

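```bash
python3 -m jog '[[0.002,0,0.06,0,0,0],[0.002,0,0.11,0,0,0],[0.002,0,0.124,0,0,0],[0.002,0,0.14,0,0,0],[0.002,0,0.15,0,0,0],[0.002,0,0.157,0,0,0],[0.002,0,0.157,0,0,0]]'; python3 -m jog '[[0,0,0.004,0,0,0],[0,0,0.004,0,0,0],[0,0,0.004,0,0,0]]'
```

```text
time: 36.95
tool_pos: [452.0, -109.3, 24.2]
tcp_rot: [180.0, 0.0, 104.0]
ft_force: [-9.4, 2.8, 15.9]
finger_gap: -0.2
time: 37.25
tool_pos: [452.1, -109.4, 24.0]
tcp_rot: [180.0, 0.1, 104.0]
ft_force: [-13.8, 2.6, 25.0]
finger_gap: 0.2
```

Bottomed. Retreat upward and aside, then verify everything.

```bash
python3 -m jog '[[0,0,-0.1,0,0,0],[0,0,-0.3,0,0,0],[0,0,-0.5,0,0,0],[0,0,-0.7,0,0,0],[0,0,-0.8,0,0,0],[-0.2,-0.4,-0.8,0,0,0],[-0.3,-0.5,-0.8,0,0,0],[-0.3,-0.5,-0.8,0,0,0],[-0.3,-0.5,-0.8,0,0,0]]'
python3 - <<'E'
from h import *
d=r.snapshot("top"); crop(d,"t30",110,110,380,290,3)
d=r.snapshot("scene"); crop(d,"s30",110,110,380,290,3)
E
```

```text
time: 38.15
tool_pos: [345.9, -215.7, 222.2]
tcp_rot: [180.0, 0.2, 103.7]
ft_force: [0.7, -0.4, 0.3]
finger_gap: -0.1
```

View pics/t30.png

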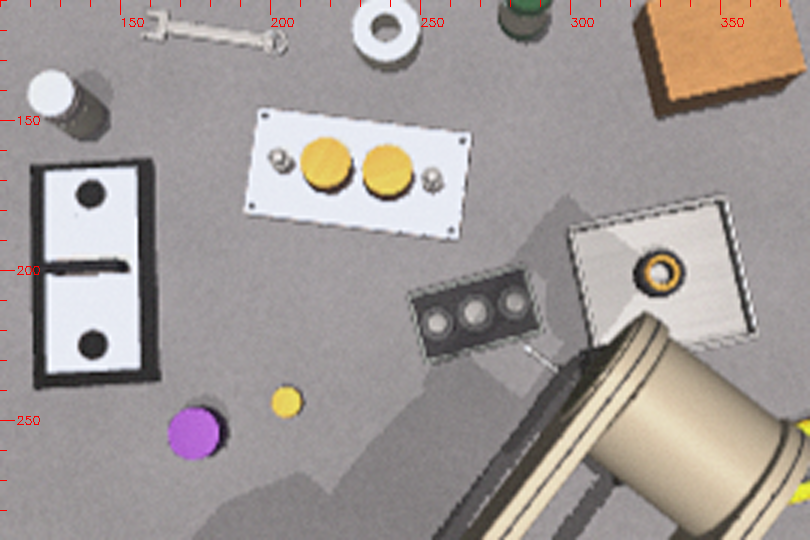

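View pics/s30.png

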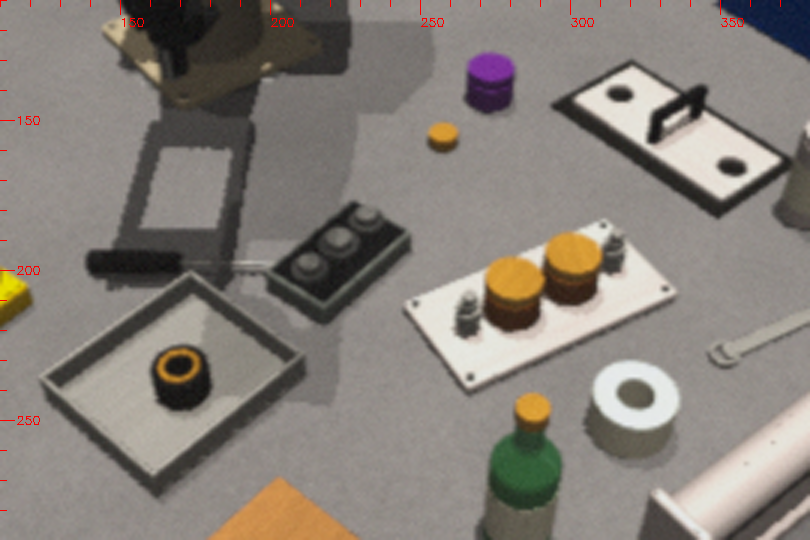

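Run:
```python
from h import *
t=r.snapshot("top"); hsv=cv2.cvtColor(t["pixels"],cv2.COLOR_RGB2HSV)
m=cv2.inRange(hsv,(15,110,60),(32,255,255)); m[:,:185]=0; m[:150]=0;m[190:]=0;m[:,250:]=0
n,l,st,c=cv2.connectedComponentsWithStats(m)
for i in range(1,n):
    if st[i,4]>60: print("lid",st[i],c[i],w(t,*c[i],64))
print("plate",w(t,110+90.5/3,110+269/3,12),"mat",w(t,110+95/3,110+272/3,4))
```

```text
lid [210 156  17  17 217] [218.14285714 163.97695853] [628.   60.8  64. ]
lid [231 159  16  16 218] [238.50917431 166.59633028] [617.5  -9.5  64. ]
plate [513.6 344.7  12. ] mat [510.6 341.7   4. ]
```

```bash
python3 -c "
from bench import r
print(r.sense()['time']); print(r.hand_in())"
```

```text
38.3
the job is handed in; nothing more can be done
None
```

The changeover is finished and handed in at about 38 s; the hand-in reports no verdict. There was one nut at the start. I unscrewed it and put it in the tray. Then I laid the cover plate on the mat, stood each of the two jars on its own disc, and pressed left, right, then middle.

**Last checks:**
- **Nut:** it sits well inside the tray.
- **Cover plate:** it lies flat, about 4 mm from the mat's middle by the top camera.
- **Jars:** both stand upright, about 3 mm from their disc centres.
- **Keys:** each one reached its hard stop (25 N middle, 21 N right), and they look up again. I only had pictures for that, not the joint readings.
- **Untouched:** the label roll and the look-alikes were left alone, and the arm is clear of everything.

**What went wrong or disagreed:**
- **Missed grasp:** the fingertips really end about 22 mm short of the stated TCP. My first close on the nut slid over its top, so I regrasped it lower.
- **Left key:** I pushed it harder than needed, to about 86 N at the stop (the wrist limit is 120 N).
- **Camera readings:** positions from different cameras disagreed by up to about 4 mm, within the 13 mm tolerance for the jars.

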